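# Open the double-latched lid of a computer chassis

### The job

Open the computer's lid and leave it standing open by itself, at least 60 degrees up. Slide the latch outwards, raise the lid a little by its fin until the hidden second catch holds it, then reach under the raised front edge, feel for the catch tab, push it gently aside and lift the lid with it held aside. Do not force the lid against the catch, push gently on the catch and the ledge (never more than 25 N), and leave the things beside the machine where they are.

Things in the scene. Friction and masses are not known exactly. Their poses are not given: they have to be found in the camera images.
- chassis: dark steel computer chassis, 330 deep, 360 wide, 140 high, fixed. Origin on the table under the middle of the closed lid's front face; x to its rear (away from the robot), y to its left, z up. All (x, y, z) elsewhere are mm in this frame. Side channels (|y| over 135, x 0 to 210) have their tops at z = 140, flush with the shut lid; the rear deck (x over 210) at 95; inside it is hollow.
- sill: black ledge right across the chassis front, x -30 to 0, y -180 to 180, top at z = 67. Origin at (0, 0, 67), mid-way along its rear top edge; axes as the chassis. It carries the hidden second catch: an upright steel tab behind the lid's apron, x 4 to 30, z 38 to 133, 5 thick in y, somewhere between y = -45 and 50 (not measured: feel for it; nothing else stands behind the apron before x = 30).
- catch_space (a point): point (17, 0, 102) in the space behind the apron where the catch tab stands, not the tab itself. The tab slides only to +y (left) against a spring: moves from 3 N, frees the lid after 12 mm (about 7 N), hard stop at 20 mm (10 N). Let go, it springs back: hold it aside while the lid is raised past about 0.40 rad (front edge 20 mm above where the catch held it); then it no longer matters.
- latch_knob (a point): centre of the black block knob (18 in x, 20 in y, 26 high, z 145 to 171) of the main latch, on the left side channel at (50, 146) when shut. Pinch it from front and rear. Its flat steel bolt lies over the lid's left edge.
- latch (a joint): main latch, m: 0 to 0.003 shut, slides to +y (outwards) against about 4 N of friction and stays where it is put; the lid is free beyond 0.013; stop at 0.022
- lid_fin (a point): centre of the black pull fin on the lid, 10 thick in x, 60 long in y, 28 high (z 140 to 168), at (30, 0, 154) with the lid shut
- lid_hinge (a point): middle of the lid's hinge line (along y), at (200, 0, 105). The bare-metal lid plate, 4 thick, top at z = 140 when shut, reaches from above here to x = 0, y -130 to 130; at its front edge hangs an apron, 4 thick (x 0 to 4), down to z = 70 with the lid shut, which hides the catch.
- lid (a joint): lid angle, rad: 0 shut, grows as the front edge rises. The lid weighs about 0.4 kg, its hinge is stiff and it stays wherever it is left; lifting at the front edge takes 4 to 7 N. The second catch stops it at about 0.30 rad (apron's lower edge some 60 mm above the ledge); full stop 1.7
- tape_center (a point): middle of a roll of tape lying flat, 96 across, 24 high: a bystander
- meter: grey hand multimeter lying flat, 150 x 75 x 34: a bystander; origin under its middle
- partsbin: red open parts bin, 150 x 100 x 70 high: a bystander; origin under its middle
- driver_grip (a point): handle of a screwdriver lying on the table: a bystander

How it is judged (in metres and radians):
On the way, in this order (a step that is already met when the one before it is completed fails the run):
1. the main latch is slid clear of the lid (value of joint latch above 0.013 m), for 0.1 s.
2. the lid is raised a little, to where the second catch holds it (value of joint lid between 0.2 and 0.34 rad), for 0.3 s.
At the end, for the whole second after the job is handed in: the lid stands open by itself at more than 0.95 rad, at rest, with the main latch still slid out beyond 0.013 m (value of joint lid above 0.95 rad and velocity of joint lid between -0.05 and 0.05 rad/s and value of joint latch above 0.013 m); the robot touches nothing.
It fails at once if the fingers press on the ledge or the catch with more than 25 N (contact force between the fingers and sill above 25 N).
It fails at once if the lid is forced against the second catch (over 35 N) (contact force between lid and sill above 35 N).
It fails at once if a thing beside the machine is moved by over 30 mm (distance of any of tape_center, meter, partsbin, driver_grip from where it was at the start of the episode above 0.03 m).
It also fails if it takes over 69 s, if anything falls off the work surface, if the arm or the gripper's body presses on something with over 40 N, if the wrist force passes 120 N, or if a joint passes its speed limit or range.

### The arm

A 7-joint arm with a two-finger parallel gripper is mounted at the origin on the work surface. World frame = base frame: x ahead of the robot, y to its left, z up, the work surface at z = 0. Lengths are in mm, angles in rad, forces in N, time in s.
With the tool pointing down it reaches from about 400 to 875 mm from the base axis. Payload 19.3 kg.
Tool frame: the origin (TCP) lies at the very end of the fingers, on their centre line; the grasp point (between the pads) lies 19 mm behind it; z points along the fingers, y is the line along which they close (so a half turn about z gives the same grasp; the last joint's range is limited). The gripper opens to 85 mm and grips with 20 to 120 N. Pads are 22 mm wide; open, the fingers measure 114 mm over their backs; the gripper's body (76 mm by 85 mm) begins 54 mm behind the grasp point. The pads swing forward as they close: fully open they stand 13 mm farther back than shut.
Start: joints at [-1.278, 0.521, -0.036, 1.599, 0.021, 1.021, -0.113], TCP at [221.826, 584.301, 231.291] pointing down, gripper open.
Joint ranges: [-2.91, 2.91], [-0.3, 2.13], [-1.5, 1.42], [0.17, 2.43], [-1.26, 4.41], [0.16, 1.93], [-2.52, 2.52]. Speed limits (rad/s): [1.89, 1.89, 2.39, 2.39, 3.01, 3.01, 3.01].

### API

Orientations are given as a unit quaternion [w, x, y, z].
In Python, from rig import readout, viewer, robot gives the robot as it stands.
- The arm moves only by the tool step_arm, never from a script. Its arguments are lists of equal length, an entry for each row: "grip": the opening, from 0 (shut) to 1 (fully open); "offset": the shift along the tool's x, y, z in m, a list of three; "yaw": the turn about the tool's z in rad. In form: {"grip": [grip, ...], "offset": [[dx, dy, dz], ...], "yaw": [yaw, ...]}. A call has 1 to 8 rows; each row shifts and turns the commanded pose from where the row before left it, along the tool's axes as they then stand; what a row does not reach is not made up. A row lasts 1/12 s, in which the tool goes at most 41.7 mm and 7.16 degrees, less where a joint would pass 70% of its speed; a pose out of reach is approached as far as the arm can. A call is refused whole if a number of a shift passes 0.0417 or a number of a turn 0.125, either way. A call with a gripper value outside its range is refused whole. The fingers move at their own pace and stop on an object; "newtons" is the grip in N (left out, the last holds). Time passes only in rows, so rows that do not move let the fingers close. It gives the time, the measured TCP pose, the force, the opening and the grip force at its end, in the units of the state.
- readout.sense(): the state, without advancing time (a new reading comes with each control period).
- viewer.capture(name): name is "side" or "top"; returns the picture (400x640x3 uint8, red, green, blue); there is no depth.
- viewer.get_calibration(name): a dict with "camera_matrix" (3x3 intrinsics, pixels), "dist" ([k1, k2, p1, p2, k3] as OpenCV has them; the pictures are not rectified), "extrinsics" (4x4, takes a point from camera to world coordinates). Camera axes: x right, y down, z forward; pixel columns grow to the right and rows downward; lengths in mm; the calibration is good to about 2 mm. A picture is of the moment at which its call begins. get_calibration takes no time and is no camera call.
- robot.hand_in(): hands the job in; it is judged then, once.
The state is a dict: "time_s": time; "q": joint angles; "joint_vel": joint speeds; "effort": joint torques, N m; "tcp_pos": TCP position; "ee_rot": TCP orientation; "contact_force": force on the tool from outside, world axes, zero at the start; "ft_torque": the same for the moment, N m; "grip_width": finger opening in mm; "grasp_force": force on a finger pad.
Only numpy, scipy, OpenCV 4.12 (cv2) and the standard library are available. Lean on these libraries where they do the work, as an engineer would, in place of code of your own. Each camera call takes 0.05 s, during which the arm holds its last target. There are 200 camera calls.

## Working session

There is one attempt and no reset: what is moved stays moved. The work goes in short steps, Python scripts to look and compute and a tool call to move; the robot and the scene stay as the last step left them, time stands still between calls to the robot, and variables do not carry over. Pictures are saved under pics/ and viewed, at most 10 in all, crops included, and the job is handed in when it is done.

Besides the shell and the picture viewer there is one more tool, called after "Request:" by a JSON object that holds its "api" and its "payload", one argument or row to a line. step_arm: Moves the arm, as the interface text tells. Its arguments: {"type":"object","properties":{"grip":{"type":"array","items":{"type":"number"}},"offset":{"type":"array","items":{"type":"array","items":{"type":"number"}}},"yaw":{"type":"array","items":{"type":"number"}},"newtons":{"type":"number"}},"required":["grip","offset","yaw"]}

```bash
mkdir -p pics; python3 - <<'E'
from rig import readout, viewer, robot
import cv2,numpy as np
s=readout.sense();print(s)
for n in("side","top"):
    im=viewer.capture(n);cv2.imwrite(f"pics/{n}0.png",im[:,:,::-1]);c=viewer.get_calibration(n)
    print(n,np.round(c["camera_matrix"],1).tolist(),c["dist"],np.round(c["extrinsics"],3).tolist())
E
```

```text
{'time_s': 0.0, 'q': array([-1.2781783 ,  0.52201096, -0.03632486,  1.59998258,  0.02123339,
        1.02108171, -0.11282256]), 'joint_vel': array([-0.00018499, -0.00052547,  0.0004206 ,  0.0011712 ,  0.00118185,
        0.0002345 ,  0.00013718]), 'effort': array([-7.78228932e-04, -9.27104473e+01,  1.97934307e+00, -3.69928336e+01,
        1.77285634e-02,  8.33258528e-03,  3.73553007e-05]), 'tcp_pos': array([221.74864359, 583.99759945, 230.73677165]), 'ee_rot': array([-4.59952213e-05,  1.80424336e-01,  9.83588714e-01, -5.46478812e-04]), 'contact_force': array([-0.51862965,  0.5572781 , -0.02660601]), 'ft_torque': array([ 0.00628973, -0.01679015,  0.02967365]), 'grasp_force': 0.0, 'grip_width': 85.27746582392616}
side [[467.4, 0.0, 324.1], [0.0, 467.4, 195.1], [0.0, 0.0, 1.0]] [-0.13395433  0.          0.          0.          0.        ] [[0.757, -0.39, 0.524, 77.689], [-0.653, -0.433, 0.621, -575.827], [-0.016, -0.812, -0.583, 699.591], [0.0, 0.0, 0.0, 1.0]]
top [[448.1, 0.0, 311.4], [0.0, 448.1, 199.1], [0.0, 0.0, 1.0]] [-0.11718335  0.          0.          0.          0.        ] [[-0.006, -0.989, 0.146, 467.466], [-1.0, 0.011, 0.03, 0.573], [-0.031, -0.145, -0.989, 1107.874], [0.0, 0.0, 0.0, 1.0]]
```

View pics/top0.png

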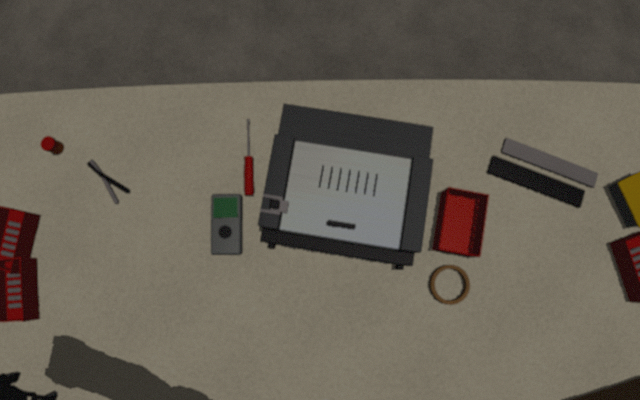

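View pics/side0.png

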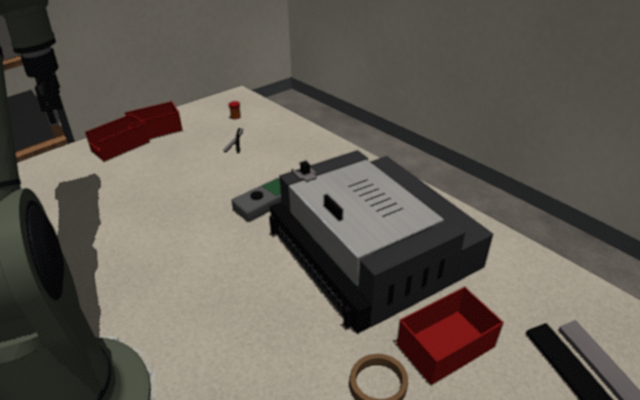

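Top view: the lid spans about (285–410, 140–250), with the fin near (341,224), the knob near (273,204), the meter at (227,224), the driver at (249,165), the bin at (461,222) and the tape at (449,285). The side view agrees, and the lid is shut.

```bash
cat > h.py <<'E'
import numpy as np,cv2
from rig import readout, viewer, robot
def ray(n,uv,z):
    c=viewer.get_calibration(n);E=np.array(c["extrinsics"])
    p=cv2.undistortPoints(np.array(uv,float).reshape(-1,1,2),np.array(c["camera_matrix"]),np.array(c["dist"])).reshape(-1,2)
    d=np.c_[p,np.ones(len(p))]@E[:3,:3].T;o=E[:3,3]
    return o+d*((z-o[2])/d[:,2])[:,None]
def proj(n,P):
    c=viewer.get_calibration(n);W=np.linalg.inv(np.array(c["extrinsics"]))
    return cv2.projectPoints(np.array(P,float).reshape(-1,3),cv2.Rodrigues(W[:3,:3])[0],W[:3,3],np.array(c["camera_matrix"]),np.array(c["dist"]))[0].reshape(-1,2)
E
python3 - <<'E'
from h import *
im=cv2.imread("pics/top0.png");hsv=cv2.cvtColor(im,cv2.COLOR_BGR2HSV)
m=((hsv[...,2]>125)&(hsv[...,1]<40)).astype(np.uint8);m[:130]=0;m[260:]=0;m[:,:270]=0;m[:,425:]=0
m=cv2.morphologyEx(m,cv2.MORPH_CLOSE,np.ones((9,9)))
m=cv2.morphologyEx(m,cv2.MORPH_OPEN,np.ones((15,15)))
c=max(cv2.findContours(m,0,1)[0],key=cv2.contourArea)
ap=cv2.approxPolyDP(c,6,True).reshape(-1,2);print(ap.tolist());w=ray("top",ap,140);print(w.round(1).tolist())
g=hsv[...,2]
fm=np.zeros_like(m);fm[215:235,320:362]=(g[215:235,320:362]<70);fu=np.argwhere(fm).mean(0)[::-1]
km=np.zeros_like(m);km[195:215,262:284]=(g[195:215,262:284]<38);ku=np.argwhere(km).mean(0)[::-1]
print("fin",fu,fm.sum(),ray("top",[fu],160).round(1),"knob",ku,km.sum(),ray("top",[ku],165).round(1))
cv2.imwrite("pics/z.png",cv2.resize(im[90:280,250:450],None,fx=4,fy=3,interpolation=cv2.INTER_CUBIC)[:600])
E
```

```text
[[295, 153], [284, 228], [327, 233], [327, 219], [336, 218], [337, 237], [397, 245], [407, 160], [334, 148]]
[[714.0, 65.4, 140.0], [547.3, 89.4, 140.0], [535.7, -3.7, 140.0], [566.1, -4.0, 140.0], [568.0, -23.5, 140.0], [526.8, -25.1, 140.0], [508.3, -154.0, 140.0], [695.2, -182.5, 140.0], [724.3, -21.4, 140.0]]
fin [340.4057971  224.41304348] 138 [[552.2 -32.2 160. ]] knob [273.55263158 203.48684211] 76 [[597.8 109.6 165. ]]
```

View pics/z.png

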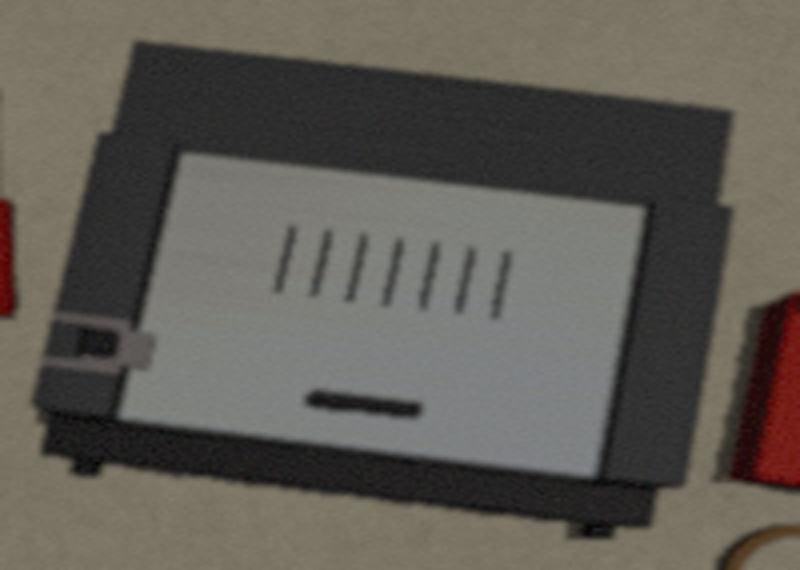

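The crop shows lid corners FL (118,420), FR (607,478), RR (650,205) and RL (178,152). The fin is at (363,404) and the knob at (97,343). I'll fit the pose from these points.

```bash
cat >> h.py <<'E'
def fit(L,W):
    L=np.array(L,float);W=np.array(W,float);l=L-L.mean(0);w=W-W.mean(0)
    a=np.arctan2((l[:,0]*w[:,1]-l[:,1]*w[:,0]).sum(),(l*w).sum())
    R=np.array([[np.cos(a),-np.sin(a)],[np.sin(a),np.cos(a)]])
    return a,W.mean(0)-R@L.mean(0),R
E
python3 - <<'E'
from h import *
f=lambda a:np.array(a)/[4,3]+[250,90]
px=f([[118,420],[607,478],[363,404],[97,343],[38,408],[686,486]])
zs=[140,140,161,169,140,140]
L=[[0,130],[0,-130],[30,0],[50,146],[0,180],[0,-180]]
W=np.array([ray("top",[p],z)[0,:2] for p,z in zip(px,zs)])
a,t,R=fit(L,W);print(a,t,(W-(np.array(L)@R.T+t)).round(1).tolist())
print("RL,RR local",((ray("top",f([[178,152],[650,205]]),140)[:,:2]-t)@R).round(1))
print("side check: knob, fin, FL, FR, outer",proj("side",[[*(R@np.array(p[:2])+t),p[2]] for p in [[50,146,171],[30,0,154],[0,130,140],[0,-130,140],[0,-180,140],[0,180,140]]]).round(1).tolist())
im=cv2.imread("pics/side0.png");cv2.imwrite("pics/s.png",cv2.resize(im[140:340,230:500],None,fx=2.9,fy=2.9,interpolation=cv2.INTER_CUBIC))
E
```

```text
-0.16549474469607406 [521.75363454 -30.72370133] [[-0.1, 1.7], [-1.5, -5.0], [0.2, 2.8], [0.3, 2.6], [0.7, -3.8], [0.5, 1.8]]
RL,RR local [[ 201.6  132.3]
 [ 201.7 -132.8]]
side check: knob, fin, FL, FR, outer [[303.3, 163.7], [331.6, 207.7], [287.0, 186.3], [356.8, 258.1], [373.8, 275.6], [276.5, 175.4]]
```

View pics/s.png

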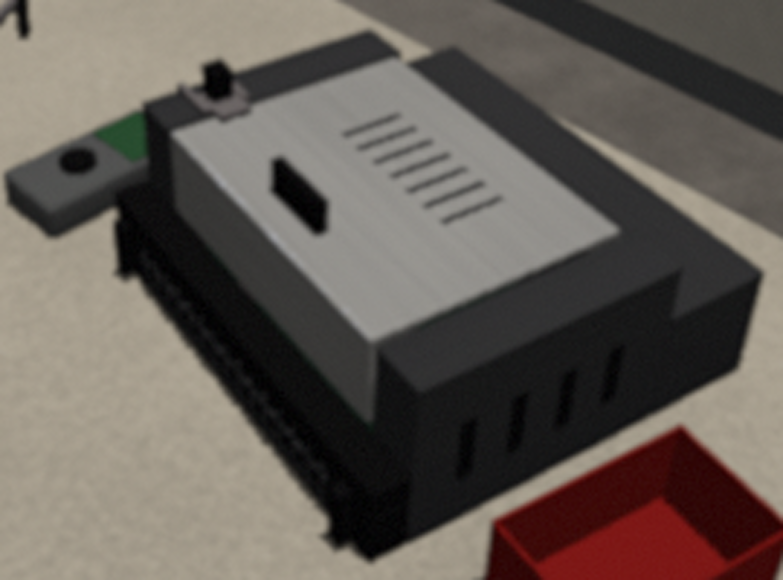

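The side view agrees to within about 3 mm: fin (333,207), knob (304.5,163), lid corners FL (290,186) and FR (359,257). The chassis origin is about (522.5,-31) with yaw -0.165. I'll now go above the knob.

Request:
{"api": "step_arm", "payload": {
  "grip": [1,1,1,1,1,1,1,1],
  "offset": [
    [-0.0325,-0.0197,0],
    [-0.0325,-0.0197,0],
    [-0.0325,-0.0197,0],
    [-0.0325,-0.0197,0],
    [-0.0325,-0.0197,0],
    [-0.0325,-0.0197,0],
    [-0.0325,-0.0197,0],
    [-0.0325,-0.0197,0]
  ],
  "yaw": [0,0,0,0,0,0,0,0],
  "newtons": 30
}}

```text
time_s: 0.77
tcp_pos: [409.7, 343.0, 231.2]
ee_rot: [-0.0, 0.18, 0.984, -0.0]
contact_force: [0.2, 0.8, -0.1]
grip_width: 85.6
grasp_force: 0.0
```

Request:
{"api": "step_arm", "payload": {
  "grip": [1,1,1,1,1,1,1,1],
  "offset": [
    [-0.0325,-0.0197,0],
    [-0.0325,-0.0197,0],
    [-0.0325,-0.0197,0],
    [-0.0325,-0.0197,0],
    [-0.0325,-0.0197,0],
    [-0.0325,-0.0197,0],
    [-0.0325,-0.0197,0],
    [-0.0325,-0.0197,0]
  ],
  "yaw": [0,0,0,0,0,0,0,0]
}}

```text
time_s: 1.43
tcp_pos: [596.9, 103.3, 231.1]
ee_rot: [-0.0, 0.18, 0.984, -0.0]
contact_force: [0.1, 0.1, 0.5]
grip_width: 85.4
grasp_force: 0.0
```

Request:
{"api": "step_arm", "payload": {
  "grip": [1,1,1,1,1,1,1,1],
  "offset": [
    [0,0,0],
    [0,0,0],
    [0,0,0],
    [0,0,0],
    [0,0,0],
    [0,0,0],
    [0,0,0],
    [0,0,0]
  ],
  "yaw": [0.12,0.12,0.12,0.12,0.12,0.12,0.12,0.12]
}}

```text
time_s: 2.1
tcp_pos: [595.9, 105.1, 231.1]
ee_rot: [-0.0, 0.617, 0.787, -0.0]
contact_force: [0.4, -0.5, -0.4]
grip_width: 85.5
grasp_force: 0.0
```

Request:
{"api": "step_arm", "payload": {
  "grip": [1,1,1,1,1,1],
  "offset": [
    [0,0,0],
    [0,0,0],
    [0,0,0],
    [0,0,0],
    [0,0,0],
    [0,0,0]
  ],
  "yaw": [0.12,0.12,0.12,0.054,0,0]
}}

```text
time_s: 2.6
tcp_pos: [595.9, 105.2, 231.0]
ee_rot: [-0.0, 0.762, 0.647, -0.0]
contact_force: [0.0, -0.1, 0.5]
grip_width: 85.3
grasp_force: 0.0
```

```bash
cat >> h.py <<'E'
from scipy.spatial.transform import Rotation as Ro
A=-0.165;T=np.array([522.5,-31,0]);RC=Ro.from_euler('z',A).as_matrix()
def st():
    s=readout.sense();R=Ro.from_quat(np.roll(s["ee_rot"],-1)).as_matrix()
    print("t",round(s["time_s"],2),"tcp",s["tcp_pos"].round(1),"chassis",((s["tcp_pos"]-T)@RC).round(1),"F_ch",(s["contact_force"]@RC).round(1),"grip",round(s["grip_width"],1),round(float(s["grasp_force"]),1))
    print("tool axes in chassis:\n",(RC.T@R).round(3),"q",s["q"].round(2));return s,RC.T@R
def go(p):  # tool-frame offset to a chassis point
    s,M=st();print("offset to",p,(M.T@(np.array(p)-(s["tcp_pos"]-T)@RC)).round(1))
E
python3 -c "
from h import *;go([50,146,150])"
```

```text
t 2.6 tcp [595.9 105.2 231. ] chassis [ 50.1 146.4 231. ] F_ch [ 0.  -0.1  0.5] grip 85.3 0.0
tool axes in chassis:
 [[-0.001  1.    -0.   ]
 [ 1.     0.001 -0.   ]
 [-0.    -0.    -1.   ]] q [-0.57  0.53  0.44  1.67 -0.26  1.   -0.21]
offset to [50, 146, 150] [-0.4 -0.  81. ]
```

Request:
{"api": "step_arm", "payload": {
  "grip": [1,1,1,1,0.5,0,0,0],
  "offset": [
    [0,0,0.026],
    [0,0,0.026],
    [0,0,0.026],
    [0,0,0],
    [0,0,0],
    [0,0,0],
    [0,0,0],
    [0,0,0]
  ],
  "yaw": [0,0,0,0,0,0,0,0],
  "newtons": 30
}}

```text
time_s: 3.27
tcp_pos: [596.8, 105.2, 154.7]
ee_rot: [0.0, 0.763, 0.646, 0.001]
contact_force: [0.3, -0.0, -0.4]
grip_width: 38.7
grasp_force: 0.0
```

Request:
{"api": "step_arm", "payload": {
  "grip": [0,0,0,0],
  "offset": [
    [0,0,0],
    [0,0,0],
    [0,0,0],
    [0,0,0]
  ],
  "yaw": [0,0,0,0]
}}

```text
time_s: 3.6
tcp_pos: [598.7, 104.8, 154.9]
ee_rot: [0.002, 0.763, 0.646, 0.002]
contact_force: [12.0, -1.2, 3.5]
grip_width: 16.7
grasp_force: 36.2
```

```bash
python3 -c "
from h import *;st();cv2.imwrite('pics/k.png',cv2.resize(viewer.capture('side')[60:260,200:400,::-1],None,fx=3,fy=3))"
```

```text
t 3.6 tcp [598.7 104.8 154.9] chassis [ 52.9 146.5 154.9] F_ch [12.1  0.8  3.5] grip 16.7 36.2
tool axes in chassis:
 [[ 0.001  1.     0.006]
 [ 1.    -0.001  0.001]
 [ 0.001  0.006 -1.   ]] q [-0.54  0.62  0.4   1.74 -0.31  0.84 -0.17]
```

View pics/k.png

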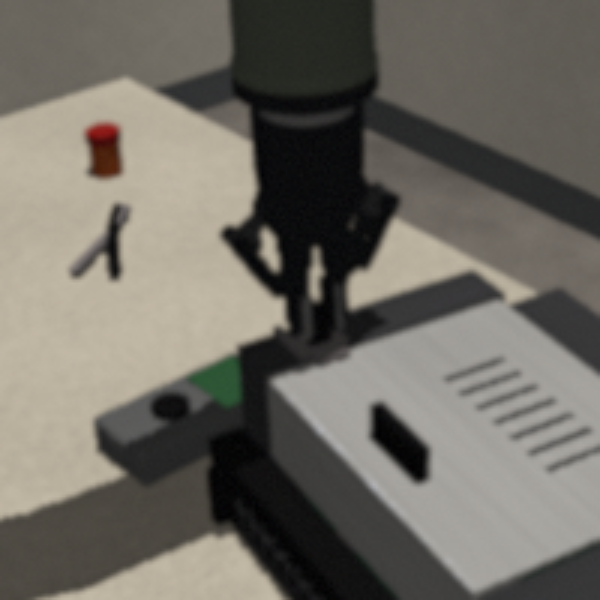

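The knob is pinched: the fingers are closed on it at about (315,325) in the crop, and the lid is still shut. Now I'll slide it outwards.

Request:
{"api": "step_arm", "payload": {
  "grip": [0,0,0,0,0,0,0,0],
  "offset": [
    [0.004,0.003,0],
    [0.004,0,0],
    [0.004,0,0],
    [0.004,0,0],
    [0.003,0,0],
    [0.002,0,0],
    [0,0,0],
    [0,0,0]
  ],
  "yaw": [0,0,0,0,0,0,0,0]
}}

```text
time_s: 4.32
tcp_pos: [602.5, 124.3, 154.8]
ee_rot: [0.0, 0.764, 0.646, -0.0]
contact_force: [-8.4, -5.6, 19.5]
grip_width: 17.0
grasp_force: 38.3
```

```bash
sed -i 's/T=np.array(\[522.5,-31,0\])/T=np.array([525.5,-31.5,0])/' h.py; python3 -c "
from h import *;st()"
```

```text
t 4.32 tcp [602.5 124.3 154.8] chassis [ 50.4 166.3 154.8] F_ch [-7.4 -6.9 19.5] grip 17.0 38.3
tool axes in chassis:
 [[ 0.002  1.     0.   ]
 [ 1.    -0.002 -0.   ]
 [-0.     0.    -1.   ]] q [-0.57  0.63  0.4   1.71 -0.31  0.86 -0.2 ]
```

Request:
{"api": "step_arm", "payload": {
  "grip": [0.5,0.5,0.5,0.5,0.5,0.5,0.5,0.5],
  "offset": [
    [0,0,0],
    [0,0,0],
    [0,0,0],
    [0,0,-0.03],
    [0,0,-0.03],
    [-0.035,-0.004,0],
    [-0.035,-0.004,0],
    [-0.035,-0.004,0]
  ],
  "yaw": [0,0,0,0,0,0,0,0]
}}

```text
time_s: 4.98
tcp_pos: [572.9, 23.0, 213.7]
ee_rot: [0.0, 0.763, 0.647, 0.0]
contact_force: [1.0, 0.2, 0.3]
grip_width: 42.6
grasp_force: 0.0
```

Request:
{"api": "step_arm", "payload": {
  "grip": [0.5,0.5,0.5,0.5],
  "offset": [
    [-0.031,-0.004,0],
    [-0.031,-0.004,0],
    [0,0,0],
    [0,0,0]
  ],
  "yaw": [0,0,0,0]
}}

```text
time_s: 5.32
tcp_pos: [555.0, -37.6, 213.6]
ee_rot: [0.0, 0.764, 0.645, 0.0]
contact_force: [0.8, 0.7, -0.2]
grip_width: 42.6
grasp_force: 0.0
```

```bash
python3 -c "
from h import *
go([30,0,152]);cv2.imwrite('pics/l.png',cv2.resize(viewer.capture('side')[60:260,200:400,::-1],None,fx=3,fy=3))"
```

```text
t 5.32 tcp [555.  -37.6 213.6] chassis [ 30.1  -1.2 213.6] F_ch [ 0.7  0.8 -0.2] grip 42.6 0.0
tool axes in chassis:
 [[ 0.004  1.     0.   ]
 [ 1.    -0.004  0.   ]
 [ 0.     0.    -1.   ]] q [-0.37  0.47  0.45  1.82 -0.25  0.91  0.03]
offset to [30, 0, 152] [ 1.2 -0.1 61.6]
```

View pics/l.png

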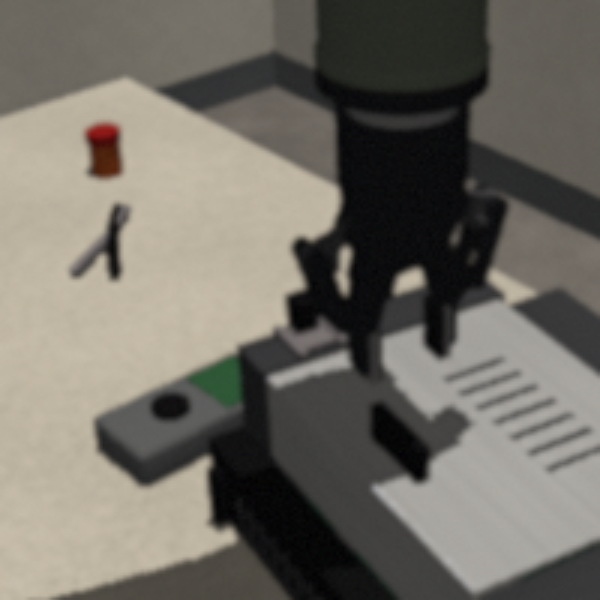

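The knob now sits further out, at (300,310) in the crop, and the bolt is off the lid edge. Next I'll grip the fin and raise it along its arc.

Request:
{"api": "step_arm", "payload": {
  "grip": [0.5,0.5,0.5,0.5,0,0,0,0],
  "offset": [
    [0.001,0,0.03],
    [0,0,0.03],
    [0,0,0],
    [0,0,0],
    [0,0,0],
    [0,0,0],
    [0,0,0],
    [0,0,0]
  ],
  "yaw": [0,0,0,0,0,0,0,0],
  "newtons": 30
}}

```text
time_s: 6.03
tcp_pos: [554.4, -34.6, 154.7]
ee_rot: [-0.001, 0.763, 0.646, -0.0]
contact_force: [-14.2, 3.0, 19.4]
grip_width: 9.1
grasp_force: 32.7
```

Request:
{"api": "step_arm", "payload": {
  "grip": [0,0,0,0,0,0,0,0],
  "offset": [
    [0,0,0],
    [0,0.002,-0.005],
    [0,0.0015,-0.005],
    [0,0.0015,-0.005],
    [0,0.002,-0.005],
    [0,0.002,-0.005],
    [0,0.0025,-0.005],
    [0,0,0]
  ],
  "yaw": [0,0,0,0,0,0,0,0]
}}

```text
time_s: 6.7
tcp_pos: [566.6, -36.8, 184.3]
ee_rot: [-0.0, 0.763, 0.646, -0.0]
contact_force: [-8.6, 3.0, 1.4]
grip_width: 9.3
grasp_force: 56.1
```

```bash
python3 -c "
from h import *;st()"
```

```text
t 6.7 tcp [566.6 -36.8 184.3] chassis [ 41.4   1.6 184.3] F_ch [-9.   1.5  1.4] grip 9.3 56.1
tool axes in chassis:
 [[ 0.001  1.    -0.001]
 [ 1.    -0.001  0.001]
 [ 0.001 -0.001 -1.   ]] q [-0.35  0.53  0.43  1.82 -0.28  0.86  0.06]
```

Request:
{"api": "step_arm", "payload": {
  "grip": [0,0,0,0,0,0,0,0],
  "offset": [
    [0,0.0025,-0.005],
    [0,0.0025,-0.005],
    [0,0.0025,-0.005],
    [0,0,0],
    [0,0,0],
    [0,0,0],
    [0,0,0],
    [0,0,0]
  ],
  "yaw": [0,0,0,0,0,0,0,0]
}}

```text
time_s: 7.37
tcp_pos: [574.4, -38.2, 198.4]
ee_rot: [0.0, 0.763, 0.646, 0.0]
contact_force: [2.5, 3.3, -6.4]
grip_width: 9.6
grasp_force: 70.8
```

```bash
python3 -c "
from h import *
st();cv2.imwrite('pics/m.png',cv2.resize(viewer.capture('side')[100:300,230:430,::-1],None,fx=3,fy=3))"
```

```text
t 7.37 tcp [574.4 -38.2 198.4] chassis [ 49.4   1.4 198.4] F_ch [ 1.9  3.6 -6.4] grip 9.6 70.8
tool axes in chassis:
 [[ 0.001  1.     0.001]
 [ 1.    -0.001  0.   ]
 [ 0.     0.001 -1.   ]] q [-0.35  0.52  0.44  1.79 -0.27  0.9   0.05]
```

View pics/m.png

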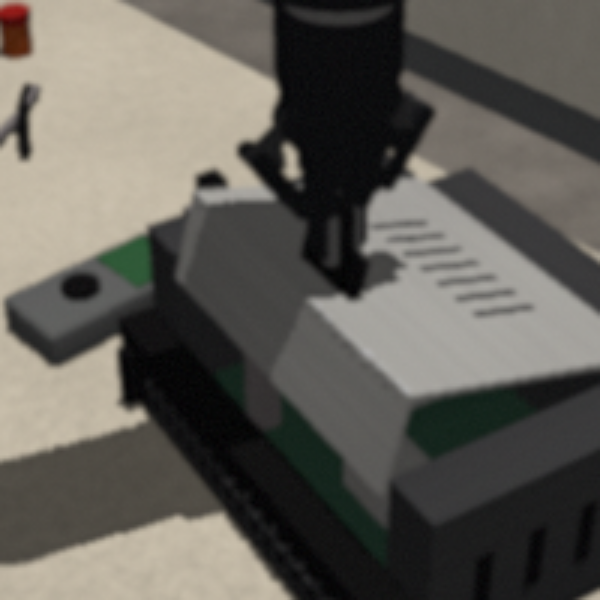

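Lid is up about 0.27 rad. Under the apron a grey upright shows at crop (262,390), and another grey face at (365,485). Both need locating by ray. I'll release the fin and rise.

Request:
{"api": "step_arm", "payload": {
  "grip": [0.5,0.5,0.5,0.5,0.5,0.5,0.5,0.5],
  "offset": [
    [0,0,0],
    [0,0,0],
    [0,0,0],
    [0,0,-0.02],
    [0,0,-0.03],
    [0,0,-0.04],
    [-0.02,0,-0.035],
    [-0.035,0,-0.02]
  ],
  "yaw": [0,0,0,0,0,0,0,0]
}}

```text
time_s: 8.08
tcp_pos: [566.4, -90.5, 347.1]
ee_rot: [0.001, 0.762, 0.648, 0.002]
contact_force: [0.8, -0.0, 0.1]
grip_width: 42.7
grasp_force: 0.0
```

Request:
{"api": "step_arm", "payload": {
  "grip": [0,0,0,0,0,0,0,0],
  "offset": [
    [0,0.04,0],
    [0,0.04,0],
    [0,0.04,0],
    [0,0.04,0],
    [0,0.04,0],
    [0,0.04,0],
    [0,0.04,0],
    [0,0,0]
  ],
  "yaw": [0,0,0,0,0,0,0,0]
}}

```text
time_s: 8.75
tcp_pos: [817.4, -134.9, 341.2]
ee_rot: [0.0, 0.764, 0.646, -0.001]
contact_force: [-0.1, -0.3, -1.4]
grip_width: -0.3
grasp_force: 0.0
```

```bash
cat >> h.py <<'E'
def rayx(n,uv,x): # hit chassis plane x
    a=(ray(n,uv,0)-T)@RC;b=(ray(n,uv,200)-T)@RC
    return a+(b-a)*((x-a[:,0])/(b-a)[:,0])[:,None]
E
python3 -c "
from h import *
st();cv2.imwrite('pics/n.png',cv2.resize(viewer.capture('side')[140:340,230:430,::-1],None,fx=3,fy=3))
f=lambda a:np.array(a,float)/3+[230,100]
p=f([[248,350],[277,370],[246,415],[280,425],[345,465],[388,490]])
print(rayx('side',p,4).round(0).tolist());print(rayx('side',p,30).round(0).tolist())
"
```

```text
t 8.75 tcp [ 817.4 -134.9  341.2] chassis [304.9 -54.1 341.2] F_ch [-0.  -0.3 -1.4] grip -0.3 0.0
tool axes in chassis:
 [[ 0.002  1.    -0.   ]
 [ 1.    -0.002 -0.002]
 [-0.002 -0.    -1.   ]] q [-0.05  0.91  0.47  0.7  -0.36  1.59  0.07]
[[4.0, 37.0, 117.0], [4.0, -1.0, 126.0], [4.0, 43.0, 55.0], [4.0, -3.0, 80.0], [4.0, -82.0, 105.0], [4.0, -127.0, 121.0]]
[[30.0, 84.0, 75.0], [30.0, 43.0, 84.0], [30.0, 91.0, 8.0], [30.0, 41.0, 35.0], [30.0, -43.0, 62.0], [30.0, -92.0, 79.0]]
```

View pics/n.png

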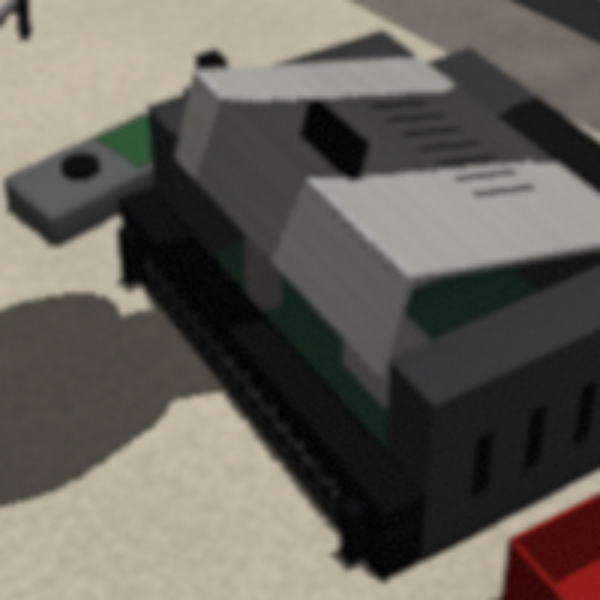

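The lid stays up at about 0.27. The grey upright at crop (245–280, 240–305) has its front edge at x=4, y≈40 and its rear edge at x=30, y≈42. That fits the tab, so I put it near y≈40. The other grey face would fall at y<-80, outside the range.

A vertical tool cannot get behind the apron, so I'll check how the arm behaves at its reach limit, in case the tool tilts there.

Request:
{"api": "step_arm", "payload": {
  "grip": [0,0,0,0],
  "offset": [
    [0,0.03,0],
    [0,0.03,0],
    [0,0.03,0],
    [0,0.03,0]
  ],
  "yaw": [0,0,0,0]
}}

```text
time_s: 9.13
tcp_pos: [868.1, -149.4, 346.2]
ee_rot: [0.002, 0.771, 0.637, 0.007]
contact_force: [-0.1, -0.2, -0.2]
grip_width: 0.2
grasp_force: 0.0
```

```bash
python3 -c "
from h import *
st()"
```

```text
t 9.13 tcp [ 868.1 -149.4  346.2] chassis [357.3 -60.  346.2] F_ch [-0.1 -0.2 -0.2] grip 0.2 0.0
tool axes in chassis:
 [[ 0.024  1.     0.012]
 [ 1.    -0.024  0.009]
 [ 0.009  0.012 -1.   ]] q [ 0.04  1.12  0.64  0.26 -0.6   1.8   0.01]
```

Request:
{"api": "step_arm", "payload": {
  "grip": [0,0,0,0,0,0,0,0],
  "offset": [
    [0,0.04,0],
    [0,0.04,0],
    [0,0.04,0],
    [0,0.04,0],
    [0,0.04,0],
    [0,0.04,0],
    [0,0.04,0],
    [0,0.04,0]
  ],
  "yaw": [0,0,0,0,0,0,0,0]
}}

```text
time_s: 9.8
tcp_pos: [850.7, -164.7, 358.0]
ee_rot: [-0.017, 0.78, 0.625, -0.004]
contact_force: [-0.4, -1.6, -0.4]
grip_width: 0.0
grasp_force: 0.0
```

```bash
python3 -c "
from h import *
st()"
```

```text
t 9.8 tcp [ 850.7 -164.7  358. ] chassis [342.6 -78.  358. ] F_ch [-0.1 -1.7 -0.4] grip 0.0 0.0
tool axes in chassis:
 [[ 0.054  0.998 -0.031]
 [ 0.998 -0.054  0.018]
 [ 0.016 -0.032 -0.999]] q [ 0.08  1.19  1.31  0.17 -1.26  1.93  0.03]
```

Request:
{"api": "step_arm", "payload": {
  "grip": [0,0,0,0,0,0,0,0],
  "offset": [
    [0,-0.03,-0.03],
    [0,-0.03,-0.03],
    [0,-0.03,-0.03],
    [0,-0.03,-0.03],
    [0,-0.03,-0.03],
    [0,-0.03,-0.03],
    [0,-0.03,-0.03],
    [0,-0.03,-0.03]
  ],
  "yaw": [0,0,0,0,0,0,0,0]
}}

```text
time_s: 10.47
tcp_pos: [655.4, -122.6, 574.0]
ee_rot: [-0.016, 0.78, 0.626, -0.003]
contact_force: [0.1, -2.5, 0.5]
grip_width: 0.1
grasp_force: 0.0
```

```bash
python3 -c "
from h import *
st()"
```

```text
t 10.47 tcp [ 655.4 -122.6  574. ] chassis [143.1 -68.6 574. ] F_ch [ 0.5 -2.4  0.5] grip 0.1 0.0
tool axes in chassis:
 [[ 0.054  0.998 -0.027]
 [ 0.998 -0.054  0.017]
 [ 0.015 -0.028 -0.999]] q [-0.21  0.63  0.85  0.75 -0.5   1.93  0.14]
```

Any tilt picked up at the limit persists, because the command restarts from the reached pose. I'll push up against the q6 limit.

Request:
{"api": "step_arm", "payload": {
  "grip": [0,0,0,0,0,0,0,0],
  "offset": [
    [0,0,-0.04],
    [0,0,-0.04],
    [0,0,-0.04],
    [0,0,-0.04],
    [0,0,-0.04],
    [0,0,-0.04],
    [0,0,-0.04],
    [0,0,-0.04]
  ],
  "yaw": [0,0,0,0,0,0,0,0]
}}

```text
time_s: 11.13
tcp_pos: [599.3, -118.4, 673.6]
ee_rot: [0.029, 0.78, 0.623, 0.041]
contact_force: [-0.6, 0.2, 0.0]
grip_width: -0.2
grasp_force: 0.0
```

```bash
python3 -c "
from h import *
st()"
```

```text
t 11.13 tcp [ 599.3 -118.4  673.6] chassis [ 87.1 -73.6 673.6] F_ch [-0.6  0.1  0. ] grip -0.2 0.0
tool axes in chassis:
 [[ 0.056  0.994  0.098]
 [ 0.998 -0.059  0.022]
 [ 0.028  0.096 -0.995]] q [-0.04  0.4   0.31  0.73 -0.16  1.93 -0.04]
```

The tool now tilts forward and keeps the tilt. Continue.

Request:
{"api": "step_arm", "payload": {
  "grip": [0,0,0,0,0,0,0,0],
  "offset": [
    [0,0,-0.041],
    [0,0,-0.041],
    [0,0,-0.041],
    [0,0,-0.041],
    [0,0,-0.041],
    [0,0,-0.041],
    [0,0,-0.041],
    [0,0,-0.041]
  ],
  "yaw": [0,0,0,0,0,0,0,0]
}}

```text
time_s: 11.8
tcp_pos: [492.7, -101.8, 805.3]
ee_rot: [0.115, 0.771, 0.615, 0.116]
contact_force: [-0.1, 0.9, 0.8]
grip_width: 0.1
grasp_force: 0.0
```

Request:
{"api": "step_arm", "payload": {
  "grip": [0,0,0,0,0,0,0,0],
  "offset": [
    [0,0.03,-0.041],
    [0,0.03,-0.041],
    [0,0.03,-0.041],
    [0,0.03,-0.041],
    [0,0.03,-0.041],
    [0,0.03,-0.041],
    [0,0.03,-0.041],
    [0,0.03,-0.041]
  ],
  "yaw": [0,0,0,0,0,0,0,0]
}}

```text
time_s: 12.47
tcp_pos: [518.3, -116.4, 910.5]
ee_rot: [0.21, 0.75, 0.596, 0.198]
contact_force: [-1.0, -0.4, -0.3]
grip_width: 0.1
grasp_force: 0.0
```

```bash
python3 -c "
from h import *
st()"
```

```text
t 12.47 tcp [ 518.3 -116.4  910.5] chassis [  6.8 -85.  910.5] F_ch [-0.9 -0.6 -0.3] grip 0.1 0.0
tool axes in chassis:
 [[ 0.049  0.832  0.553]
 [ 0.998 -0.066  0.011]
 [ 0.046  0.551 -0.833]] q [-0.17  0.21  0.54  0.44 -0.22  1.93 -0.04]
```

Request:
{"api": "step_arm", "payload": {
  "grip": [0,0,0,0,0,0,0,0],
  "offset": [
    [0,0.025,-0.041],
    [0,0.025,-0.041],
    [0,0.025,-0.041],
    [0,0.025,-0.041],
    [0,0.025,-0.041],
    [0,0.025,-0.041],
    [0,0.025,-0.041],
    [0,0.025,-0.041]
  ],
  "yaw": [0,0,0,0,0,0,0,0]
}}

```text
time_s: 13.13
tcp_pos: [439.2, -111.7, 1017.4]
ee_rot: [0.297, 0.719, 0.567, 0.27]
contact_force: [0.9, -0.6, -0.4]
grip_width: -0.3
grasp_force: 0.0
```

```bash
python3 -c "
from h import *
st()"
```

```text
t 13.13 tcp [ 439.2 -111.7 1017.4] chassis [ -71.9  -93.3 1017.4] F_ch [ 1.  -0.4 -0.4] grip -0.3 0.0
tool axes in chassis:
 [[ 0.048  0.676  0.735]
 [ 0.998 -0.07  -0.   ]
 [ 0.051  0.734 -0.678]] q [-0.33  0.12  0.78  0.29 -0.28  1.93 -0.04]
```

Request:
{"api": "step_arm", "payload": {
  "grip": [0,0,0,0,0],
  "offset": [
    [0,0.025,-0.041],
    [0,0.025,-0.041],
    [0,0.025,-0.041],
    [0,0.025,-0.041],
    [0,0.025,-0.041]
  ],
  "yaw": [0,0,0,0,0]
}}

```text
time_s: 13.55
tcp_pos: [387.2, -105.8, 1061.3]
ee_rot: [0.335, 0.701, 0.552, 0.302]
contact_force: [0.5, 0.3, -0.6]
grip_width: -0.2
grasp_force: 0.0
```

```bash
python3 -c "
from h import *
go([-120,0,110])"
```

```text
t 13.55 tcp [ 387.2 -105.8 1061.3] chassis [-124.3  -96.  1061.3] F_ch [ 0.4  0.3 -0.6] grip -0.2 0.0
tool axes in chassis:
 [[ 0.045  0.592  0.805]
 [ 0.998 -0.07  -0.004]
 [ 0.054  0.803 -0.594]] q [-0.82  0.05  1.27  0.26 -0.28  1.93 -0.03]
offset to [-120, 0, 110] [  45.  -768.   567.9]
```

Request:
{"api": "step_arm", "payload": {
  "grip": [0,0,0,0,0,0,0,0],
  "offset": [
    [0.0025,-0.0276,0.025],
    [0.0025,-0.0276,0.025],
    [0.0025,-0.0276,0.025],
    [0.0025,-0.0276,0.025],
    [0.0025,-0.0276,0.025],
    [0.0025,-0.0276,0.025],
    [0.0025,-0.0276,0.025],
    [0.0025,-0.0276,0.025]
  ],
  "yaw": [0,0,0,0,0,0,0,0]
}}

```text
time_s: 14.22
tcp_pos: [463.8, -107.2, 976.9]
ee_rot: [0.279, 0.728, 0.568, 0.264]
contact_force: [1.1, -1.2, -1.1]
grip_width: -0.3
grasp_force: 0.0
```

Request:
{"api": "step_arm", "payload": {
  "grip": [0,0,0,0,0,0],
  "offset": [
    [0.0025,-0.0276,0.025],
    [0.0025,-0.0276,0.025],
    [0.0025,-0.0276,0.025],
    [0.0025,-0.0276,0.025],
    [0.0025,-0.0276,0.025],
    [0.0025,-0.0276,0.025]
  ],
  "yaw": [0,0,0,0,0,0]
}}

```text
time_s: 14.72
tcp_pos: [471.7, -101.6, 841.4]
ee_rot: [0.255, 0.741, 0.564, 0.262]
contact_force: [2.5, -0.5, 1.6]
grip_width: -0.0
grasp_force: 0.0
```

```bash
python3 -c "
from h import *
go([-40,0,250])"
```

```text
t 14.72 tcp [ 471.7 -101.6  841.4] chassis [-41.6 -78.  841.4] F_ch [ 2.6 -0.1  1.6] grip -0.0 0.0
tool axes in chassis:
 [[ 0.065  0.731  0.68 ]
 [ 0.993 -0.117  0.03 ]
 [ 0.102  0.673 -0.733]] q [-0.91 -0.3   0.51  1.16  0.47  1.54 -0.47]
offset to [-40, 0, 250] [  17.5 -405.8  436.9]
```

The tilt slipped because q2 hit its limit. I'll regain it and then descend on a wider arc.

Request:
{"api": "step_arm", "payload": {
  "grip": [0,0,0,0,0,0,0,0],
  "offset": [
    [0,0.025,-0.033],
    [0,0.025,-0.033],
    [0,0.025,-0.033],
    [0,0.025,-0.033],
    [0,0.025,-0.033],
    [0,0.025,-0.033],
    [0,0.025,-0.033],
    [0,0.025,-0.033]
  ],
  "yaw": [-0.05,-0.05,-0.05,0,0,0,0,0]
}}

```text
time_s: 15.38
tcp_pos: [446.3, -111.8, 972.9]
ee_rot: [0.254, 0.727, 0.584, 0.256]
contact_force: [-0.7, 1.7, -0.0]
grip_width: 0.1
grasp_force: 0.0
```

```bash
python3 -c "
from h import *
st()"
```

```text
t 15.38 tcp [ 446.3 -111.8  972.9] chassis [-64.9 -92.2 972.9] F_ch [-1.   1.6 -0. ] grip 0.1 0.0
tool axes in chassis:
 [[ 0.023  0.74   0.672]
 [ 0.997 -0.068  0.041]
 [ 0.075  0.669 -0.74 ]] q [-0.48  0.05  0.75  0.49 -0.14  1.88 -0.05]
```

Request:
{"api": "step_arm", "payload": {
  "grip": [0,0,0,0,0,0],
  "offset": [
    [0,0.025,-0.041],
    [0,0.025,-0.041],
    [0,0.025,-0.041],
    [0,0.025,-0.041],
    [0,0.025,-0.041],
    [0,0.025,-0.041]
  ],
  "yaw": [0,0,0,0,0,0]
}}

```text
time_s: 15.88
tcp_pos: [450.5, -95.5, 1042.4]
ee_rot: [0.316, 0.694, 0.575, 0.297]
contact_force: [0.1, -1.3, -0.5]
grip_width: -0.1
grasp_force: 0.0
```

```bash
python3 -c "
from h import *
st()"
```

```text
t 15.88 tcp [ 450.5  -95.5 1042.4] chassis [ -63.4  -75.5 1042.4] F_ch [ 0.3 -1.3 -0.5] grip -0.1 0.0
tool axes in chassis:
 [[-0.001  0.625  0.78 ]
 [ 0.999 -0.038  0.031]
 [ 0.049  0.779 -0.625]] q [-0.16  0.16  0.64  0.17 -0.35  1.93 -0.05]
```

Request:
{"api": "step_arm", "payload": {
  "grip": [0,0,0,0,0],
  "offset": [
    [0,0.005,-0.04],
    [0,0.005,-0.04],
    [0,0.01,-0.04],
    [0,0.01,-0.04],
    [0,0.01,-0.04]
  ],
  "yaw": [0,0,0,0,0]
}}

```text
time_s: 16.3
tcp_pos: [371.1, -93.2, 1090.9]
ee_rot: [0.357, 0.676, 0.554, 0.33]
contact_force: [-0.2, 0.5, 0.2]
grip_width: -0.1
grasp_force: 0.0
```

```bash
python3 -c "
from h import *
st()"
```

```text
t 16.3 tcp [ 371.1  -93.2 1090.9] chassis [-142.2  -86.2 1090.9] F_ch [-0.3  0.5  0.2] grip -0.1 0.0
tool axes in chassis:
 [[ 0.004  0.528  0.849]
 [ 0.999 -0.046  0.024]
 [ 0.052  0.848 -0.527]] q [-0.63  0.06  1.2   0.17 -0.42  1.93 -0.03]
```

Request:
{"api": "step_arm", "payload": {
  "grip": [0,0,0,0,0,0],
  "offset": [
    [0,0,0.035],
    [0,0,0.035],
    [0,0,0.035],
    [0,0,0.035],
    [0,0,0.035],
    [0,0,0.035]
  ],
  "yaw": [0,0,0,0,0,0]
}}

```text
time_s: 16.8
tcp_pos: [475.7, -108.8, 1049.2]
ee_rot: [0.349, 0.679, 0.555, 0.331]
contact_force: [0.3, -0.2, 0.6]
grip_width: -0.0
grasp_force: 0.0
```

```bash
python3 -c "
from h import *
st()"
```

```text
t 16.8 tcp [ 475.7 -108.8 1049.2] chassis [ -36.5  -84.4 1049.2] F_ch [ 0.4 -0.1  0.6] grip -0.0 0.0
tool axes in chassis:
 [[ 0.002  0.539  0.842]
 [ 0.998 -0.054  0.032]
 [ 0.062  0.841 -0.538]] q [-1.23  0.01  1.42  0.47 -0.06  1.67 -0.05]
```

Request:
{"api": "step_arm", "payload": {
  "grip": [0,0,0,0,0,0,0,0],
  "offset": [
    [0,0,0.03],
    [0,0,0.03],
    [0,0,0.03],
    [0,-0.01,0.03],
    [0,-0.015,0.03],
    [0,-0.02,0.03],
    [0,-0.025,0.03],
    [0,-0.025,0.03]
  ],
  "yaw": [0,0,0,0,0,0,0,0]
}}

```text
time_s: 17.47
tcp_pos: [592.3, -123.2, 890.8]
ee_rot: [0.346, 0.683, 0.552, 0.33]
contact_force: [2.7, -2.3, 1.1]
grip_width: 0.2
grasp_force: 0.0
```

```bash
python3 -c "
from h import *
st()"
```

```text
t 17.47 tcp [ 592.3 -123.2  890.8] chassis [ 81.  -79.5 890.8] F_ch [ 3.  -1.8  1.1] grip 0.2 0.0
tool axes in chassis:
 [[ 0.009  0.543  0.84 ]
 [ 0.998 -0.062  0.03 ]
 [ 0.068  0.838 -0.542]] q [-1.05 -0.21  0.81  1.11  0.43  1.2  -0.33]
```

Request:
{"api": "step_arm", "payload": {
  "grip": [0,0,0,0,0,0],
  "offset": [
    [0,-0.0175,0.031],
    [0,-0.0175,0.031],
    [0,-0.0175,0.031],
    [0,-0.0175,0.031],
    [0,-0.0175,0.031],
    [0,-0.0175,0.031]
  ],
  "yaw": [0,0,0,0,0,0]
}}

```text
time_s: 17.97
tcp_pos: [691.9, -129.8, 700.4]
ee_rot: [0.345, 0.684, 0.551, 0.33]
contact_force: [2.6, 1.1, -0.9]
grip_width: -0.3
grasp_force: 0.0
```

```bash
python3 -c "
from h import *
st()"
```

```text
t 17.97 tcp [ 691.9 -129.8  700.4] chassis [180.3 -69.6 700.4] F_ch [ 2.4  1.5 -0.9] grip -0.3 0.0
tool axes in chassis:
 [[ 0.012  0.545  0.838]
 [ 0.997 -0.066  0.029]
 [ 0.071  0.836 -0.544]] q [-1.17 -0.1   1.17  1.53  0.27  0.67 -0.29]
```

Request:
{"api": "step_arm", "payload": {
  "grip": [0,0,0,0,0,0,0],
  "offset": [
    [0,-0.032,0.018],
    [0,-0.032,0.018],
    [0,-0.032,0.018],
    [0,-0.032,0.018],
    [0,-0.032,0.018],
    [0,-0.032,0.018],
    [0,-0.032,0.018]
  ],
  "yaw": [0,0,0,0,0,0,0]
}}

```text
time_s: 18.55
tcp_pos: [679.9, -106.7, 498.4]
ee_rot: [0.335, 0.685, 0.559, 0.326]
contact_force: [-0.0, 0.8, 0.1]
grip_width: 0.2
grasp_force: 0.0
```

```bash
python3 -c "
from h import *
go([-30,0,250])"
```

```text
t 18.55 tcp [ 679.9 -106.7  498.4] chassis [164.7 -48.8 498.4] F_ch [-0.2  0.8  0.1] grip 0.2 0.0
tool axes in chassis:
 [[-0.001  0.564  0.826]
 [ 0.997 -0.059  0.042]
 [ 0.073  0.824 -0.562]] q [-1.03  0.05  1.14  1.96 -0.14  0.19  0.01]
offset to [-30, 0, 250] [  30.9 -317.2  -19. ]
```

Request:
{"api": "step_arm", "payload": {
  "grip": [0,0,0,0,0],
  "offset": [
    [0.003,-0.0317,-0.002],
    [0.003,-0.0317,-0.002],
    [0.003,-0.0317,-0.002],
    [0.003,-0.0317,-0.002],
    [0.003,-0.0317,-0.002]
  ],
  "yaw": [0,0,0,0,0]
}}

```text
time_s: 18.97
tcp_pos: [648.0, -101.8, 461.6]
ee_rot: [0.336, 0.692, 0.556, 0.315]
contact_force: [0.2, 0.2, -0.1]
grip_width: 0.0
grasp_force: 0.0
```

```bash
python3 -c "
from h import *
go([-40,0,250])"
```

```text
t 18.97 tcp [ 648.  -101.8  461.6] chassis [132.4 -49.2 461.6] F_ch [ 0.1  0.2 -0.1] grip 0.0 0.0
tool axes in chassis:
 [[ 0.02   0.575  0.818]
 [ 0.998 -0.063  0.02 ]
 [ 0.062  0.815 -0.575]] q [-1.13 -0.03  1.15  2.08  0.75  0.17 -0.87]
offset to [-40, 0, 250] [  32.5 -274.8  -18.2]
```

```bash
cat > k.py <<'E'
import numpy as np,itertools
from scipy.optimize import least_squares
from scipy.spatial.transform import Rotation as Ro
D=[([-1.278,.521,-.036,1.599,.021,1.021,-.113],[221.8,584.3,231.3],[0,.18,.984,0]),
([-.57,.53,.44,1.67,-.26,1.0,-.21],[595.9,105.2,231],[0,.762,.647,0]),
([.08,1.19,1.31,.17,-1.26,1.93,.03],[850.7,-164.7,358],[-.017,.78,.625,-.004]),
([-.17,.21,.54,.44,-.22,1.93,-.04],[518.3,-116.4,910.5],[.21,.75,.596,.198]),
([-.63,.06,1.2,.17,-.42,1.93,-.03],[371.1,-93.2,1090.9],[.357,.676,.554,.33]),
([-1.05,-.21,.81,1.11,.43,1.2,-.33],[592.3,-123.2,890.8],[.346,.683,.552,.33]),
([-1.17,-.1,1.17,1.53,.27,.67,-.29],[691.9,-129.8,700.4],[.345,.684,.551,.33]),
([-1.03,.05,1.14,1.96,-.14,.19,.01],[679.9,-106.7,498.4],[.335,.685,.559,.326]),
([-1.13,-.03,1.15,2.08,.75,.17,-.87],[648,-101.8,461.6],[.336,.692,.556,.315])]
AX='zyzyzyz'
def fk(q,p,sg):
    L=p[:14].reshape(7,2);R=Ro.from_euler('z',p[14]);x=np.zeros(3)
    for i in range(7):
        R=R*Ro.from_euler(AX[i],sg[i]*q[i]);x=x+R.apply([L[i,0],0,L[i,1]]) if AX[i]=='z' else x+R.apply([0,L[i,0],L[i,1]])
    return x,R*Ro.from_euler('z',p[15])
def res(p,sg):
    o=[]
    for q,x,w in D:
        X,R=fk(q,p,sg);o+=list((X-x)/10)+list((Ro.from_quat(np.roll(w,-1)).inv()*R).as_rotvec()*10)
    return np.r_[o,p[:14]/3000]
if __name__=="__main__":
    best=None
    for s in itertools.product([1,-1],repeat=4):
        sg=[s[0],1,s[1],1,s[2],1,s[3]]
        for y0 in(0,1.57,3.14,-1.57):
            p0=np.zeros(16);p0[[1,5,9,13]]=[0,460,460,300];p0[1]=330;p0[15]=y0
            r=least_squares(res,p0,args=(sg,),max_nfev=30)
            if best is None or r.cost<best[0]:best=(r.cost,sg,r.x)
    print(best[0],best[1],best[2].round(2).tolist());np.savez("k.npz",sg=best[1],p=best[2])
    print(np.abs(res(best[2],best[1])).max())
E
time python3 k.py
```

```text
0.3607566780748419 [-1, 1, -1, 1, -1, 1, -1] [-2.17, 319.77, -24.31, 263.45, 0.15, 263.45, -34.54, 210.45, -0.0, 210.44, -2.46, 162.15, -2.23, 162.15, 0.01, 1.57]
0.29840048147647735
real	1m40.593s
user	1m40.:00s
sys	0m0.179s
```

```bash
cat > ik.py <<'E'
from k import *
k=np.load("k.npz");sg,p=k["sg"],k["p"]
lo=np.array([-2.91,-.3,-1.5,.17,-1.26,.16,-2.52])+.02;hi=np.array([2.91,2.13,1.42,2.43,4.41,1.93,2.52])-.02
T=np.array([525.5,-31.5,0]);RC=Ro.from_euler('z',-.165)
def ik(pc,tilt,q0):
    x=RC.apply(pc)+T;z=np.array([np.sin(tilt),0,-np.cos(tilt)]);X=np.array([0,1,0])
    Rt=RC*Ro.from_matrix(np.c_[X,np.cross(z,X),z])
    f=lambda q:np.r_[(fk(q,p,sg)[0]-x)/100,(Rt.inv()*fk(q,p,sg)[1]).as_rotvec()]
    return min((least_squares(f,np.clip(s,lo,hi),bounds=(lo,hi)) for s in q0),key=lambda r:r.cost)
if __name__=="__main__":
    S=[[-1,.05,1.1,2.2,.3,.3,-.3],[.3,.1,-.4,2.2,0,.3,0],[1,.1,-1.2,2.2,3,.3,2],[-.5,.5,.5,2.,2,.3,-2]]
    for pc in([15,25,95],[-40,10,150],[-40,10,250],[60,0,330]):
        for t in(40,50,57,65):
            r=ik(pc,np.radians(t),S);print(pc,t,round(r.cost,5),r.x.round(2).tolist())
E
python3 ik.py
```

```text
[15, 25, 95] 40 0.0 [0.66, 0.92, -1.19, 2.41, 2.11, 1.12, -2.15]
[15, 25, 95] 50 0.01061 [0.72, 1.26, -1.48, 2.41, 2.12, 1.57, -1.95]
[15, 25, 95] 57 0.02942 [0.63, 1.34, -1.48, 2.41, 2.18, 1.79, -2.0]
[15, 25, 95] 65 0.05311 [0.38, 1.24, -1.2, 2.41, 2.21, 1.91, -2.36]
[-40, 10, 150] 40 0.01016 [0.84, 0.82, -1.48, 2.41, 1.7, 1.1, -1.89]
[-40, 10, 150] 50 0.04548 [0.76, 0.85, -1.48, 2.41, 1.72, 1.24, -1.96]
[-40, 10, 150] 57 0.08308 [0.66, 0.91, -1.48, 2.41, 1.73, 1.44, -2.07]
[-40, 10, 150] 65 0.12985 [0.43, 1.11, -1.47, 2.41, 1.78, 1.91, -2.31]
[-40, 10, 250] 40 0.00014 [1.04, 0.36, -1.48, 2.41, 1.59, 0.66, -1.84]
[-40, 10, 250] 50 0.01608 [0.98, 0.38, -1.48, 2.41, 1.6, 0.75, -1.89]
[-40, 10, 250] 57 0.04244 [0.91, 0.41, -1.48, 2.41, 1.61, 0.86, -1.94]
[-40, 10, 250] 65 0.08625 [0.78, 0.48, -1.48, 2.41, 1.61, 1.09, -2.04]
[60, 0, 330] 40 0.0 [-0.58, 0.09, 0.48, 2.19, 0.64, 0.24, -0.86]
[60, 0, 330] 50 0.0 [0.14, 0.11, -0.32, 2.29, 1.89, 0.31, -2.1]
[60, 0, 330] 57 0.0 [0.3, 0.15, -0.53, 2.37, 2.28, 0.49, -2.49]
[60, 0, 330] 65 0.00056 [0.99, 0.54, -1.48, 2.41, 2.18, 1.01, -2.17]
```

```bash
cat > ik2.py <<'E'
from ik import *
def ikz(pc,psi,tilt,seeds):
    x=RC.apply(pc)+T;z=RC.apply([np.sin(tilt)*np.cos(psi),np.sin(tilt)*np.sin(psi),-np.cos(tilt)])
    def f(q):
        X,R=fk(q,p,sg);return np.r_[(X-x)/100,R.apply([0,0,1])-z]
    b=None
    for s in seeds:
        r=least_squares(f,np.clip(s,lo,hi),bounds=(lo,hi),max_nfev=60)
        if b is None or r.cost<b.cost:b=r
        if b.cost<1e-5:break
    return b,z/1
if __name__=="__main__":
    S=[[-1,.3,.8,2.2,.5,.5,-.5],[.3,.5,-.4,2.2,-.5,.7,0],[-.3,.8,.3,2.,1.5,1,0]]
    for psi in(30,45,60,-30,-45,-60):
        for t in(50,57):
            o=[]
            d=np.array([np.sin(np.radians(t))*np.cos(np.radians(psi)),np.sin(np.radians(t))*np.sin(np.radians(psi)),-np.cos(np.radians(t))])
            for back in(0,60,140):
                r,_=ikz(np.array([15,25,85])-d*back,np.radians(psi),np.radians(t),S);o+=[round(r.cost,4)]
                if back==0:q=r.x
            print(psi,t,o,q.round(2).tolist())
E
time python3 ik2.py
```

```text
30 50 [np.float64(0.0004), np.float64(0.0099), np.float64(0.0264)] [1.18, 1.4, -1.48, 2.41, 2.32, 0.91, 1.01]
30 57 [np.float64(0.0034), np.float64(0.0214), np.float64(0.0508)] [1.27, 1.54, -1.48, 2.41, 2.42, 0.83, 0.84]
45 50 [np.float64(0.0), np.float64(0.0), np.float64(0.0011)] [0.79, 0.81, -0.64, 2.32, 3.8, 0.46, -1.52]
45 57 [np.float64(0.0), np.float64(0.0), np.float64(0.0005)] [0.84, 0.89, -0.64, 2.34, 3.87, 0.61, 0.16]
60 50 [np.float64(0.0001), np.float64(0.0), np.float64(0.0)] [1.02, 0.94, -0.89, 2.15, -1.24, 0.18, -2.05]
60 57 [np.float64(0.0001), np.float64(0.0), np.float64(0.0)] [1.14, 1.08, -0.98, 2.15, -1.24, 0.18, -2.05]
-30 50 [np.float64(0.0), np.float64(0.0), np.float64(0.0)] [-1.0, 0.87, 0.61, 2.37, 2.1, 0.46, 1.0]
-30 57 [np.float64(0.0), np.float64(0.0), np.float64(0.0)] [-1.1, 1.0, 0.66, 2.39, 2.12, 0.53, 0.26]
-45 50 [np.float64(0.0), np.float64(0.0), np.float64(0.0)] [-1.08, 0.93, 0.69, 2.22, 1.23, 0.36, 2.05]
-45 57 [np.float64(0.0), np.float64(0.0), np.float64(0.0)] [-1.13, 1.01, 0.67, 2.22, 1.3, 0.46, 1.4]
-60 50 [np.float64(0.0), np.float64(0.0), np.float64(0.0)] [-1.04, 0.94, 0.67, 2.07, 0.65, 0.55, 0.26]
-60 57 [np.float64(0.0), np.float64(0.0), np.float64(0.0)] [-0.57, 0.85, -0.05, 2.02, 1.18, 1.12, 0.99]
real	0m11.315s
user	0m11.723s
sys	0m0.176s
```

```bash
cat > sim.py <<'E'
from ik import *
LO=np.array([-2.91,-.3,-1.5,.17,-1.26,.16,-2.52]);HI=np.array([2.91,2.13,1.42,2.43,4.41,1.93,2.52])
V=.7*np.array([1.89,1.89,2.39,2.39,3.01,3.01,3.01])/12
def row(q,off,yaw,w):
    X,R=fk(q,p,sg);Xt=X/1000+R.apply(off);Rt=R*Ro.from_euler('z',yaw)
    def f(d):
        x,r=fk(q+d,p,sg);return np.r_[w*(x/1000-Xt),(Rt.inv()*r).as_rotvec(),.01*d]
    l=np.maximum(-V,LO-q);h=np.minimum(V,HI-q);h=np.maximum(h,l+1e-6)
    return q+least_squares(f,np.clip(np.zeros(7),l+1e-7,h-1e-7),bounds=(l,h),max_nfev=8).x
def run(q,rows,w=3):
    for o,y in rows:q=row(q,o,y,w)
    return q
def desc(q):
    X,R=fk(q,p,sg);z=R.apply([0,0,1]);return f"tcp {X.round()} tilt {np.degrees(np.arccos(-z[2])):.1f} az {np.degrees(np.arctan2(z[1],z[0])):.0f} q {q.round(2).tolist()}"
if __name__=="__main__":
    q0=np.array([-.04,.4,.31,.73,-.16,1.93,-.04])
    for w in(1,3,10):
        q=run(q0,[((0,0,-.041),0)]*8,w);print(w,desc(q));q=run(q,[((0,.03,-.041),0)]*8,w);print(desc(q))
    print("want (493,-102,805) 18.8; (518,-116,910) 33.6")
    qn=np.array([-1.13,-.03,1.15,2.08,.75,.17,-.87])
    for w in (1,3):  # what happens going straight to the target now
        q=qn.copy()
        for i in range(20):
            X,R=fk(q,p,sg);d=R.inv().apply(RC.apply([-20,0,150])+T-X)/1000;n=np.linalg.norm(d);q=row(q,d*min(1,.035/n),0,w)
        print("direct",w,desc(q))
E
time python3 sim.py
```

```text
1 tcp [ 545. -109.  716.] tilt 8.7 az -1 q [-0.12, 0.27, 0.38, 0.81, -0.14, 1.93, -0.05]
tcp [ 582. -120.  737.] tilt 12.8 az -4 q [-0.06, 0.33, 0.35, 0.67, -0.17, 1.93, -0.04]
3 tcp [ 556. -112.  781.] tilt 17.5 az -5 q [-0.12, 0.27, 0.41, 0.65, -0.16, 1.93, -0.05]
tcp [ 574. -123.  901.] tilt 34.3 az -8 q [-0.05, 0.33, 0.49, 0.31, -0.3, 1.93, -0.04]
10 tcp [ 564. -115.  824.] tilt 23.3 az -7 q [-0.11, 0.28, 0.43, 0.54, -0.19, 1.93, -0.05]
tcp [ 569. -124.  970.] tilt 45.0 az -9 q [-0.03, 0.34, 0.76, 0.17, -0.57, 1.88, -0.04]
want (493,-102,805) 18.8; (518,-116,910) 33.6
direct 1 tcp [545. -50. 321.] tilt 49.1 az -7 q [-1.4, -0.06, 1.29, 2.43, 2.07, 0.25, -2.28]
direct 3 tcp [529. -42. 289.] tilt 43.2 az -5 q [-1.66, -0.27, 1.42, 2.43, 1.64, 0.43, -1.83]
real	0m4.347s
user	0m4.717s
sys	0m0.227s
```

```bash
cat > plan.py <<'E'
from sim import *
def P(r,az,z):a=np.radians(az);return np.array([r*np.cos(a),r*np.sin(a),z])
def C(*c):return RC.apply(c)+T
def to(q,W,n,w=3,step=.038,log=None):
    for i in range(n):
        X,R=fk(q,p,sg);d=R.inv().apply(W-X)/1000;k=np.linalg.norm(d)
        if k<.004:break
        q=row(q,d*min(1,step/k),0,w)
    return q,i+1
if __name__=="__main__":
    qn=np.array([-1.13,-.03,1.15,2.08,.75,.17,-.87])
    for phi in(-50,-70,-90):
      for zp in(1150,):
        q=qn;tot=0
        for name,W,n in[("up",P(680,-30,700),12),("side",P(600,phi,800),20),("push",P(380,phi,zp),22),("out",P(600,phi,900),10),("mid",P(700,phi+15,650),12),("low",P(680,-20,420),20),("lid",C(-30,60,260),14),("front",C(-40,70,140),10),("in",C(15,15,85),8)]:
            q,n=to(q,W,n);tot+=n;print(phi,name,n,desc(q))
        print(tot)
E
time python3 plan.py
```

```text
-50 up 12 tcp [ 615. -252.  606.] tilt 55.8 az -10 q [-0.98, -0.3, 1.09, 1.78, 0.44, 0.54, -0.28]
-50 side 20 tcp [ 565. -320.  656.] tilt 56.3 az -12 q [-0.74, -0.3, 1.01, 1.69, 0.2, 0.64, 0.0]
-50 push 22 tcp [ 503. -324.  784.] tilt 59.1 az -13 q [-0.42, -0.3, 0.74, 1.47, 0.07, 0.87, 0.1]
-50 out 10 tcp [ 457. -380.  829.] tilt 59.6 az -14 q [-0.44, -0.3, 0.88, 1.32, -0.03, 1.0, 0.24]
-50 mid 8 tcp [ 573. -401.  650.] tilt 59.6 az -14 q [-0.86, -0.17, 1.42, 1.64, -0.32, 0.56, 0.52]
-50 low 14 tcp [ 639. -233.  420.] tilt 53.2 az -17 q [-0.63, 0.18, 1.01, 2.06, -1.26, 0.16, 1.15]
-50 lid 14 tcp [559. -45. 305.] tilt 41.7 az -12 q [-1.32, 0.31, 1.42, 2.31, -1.26, 0.16, 0.87]
-50 front 10 tcp [510.  37. 181.] tilt 30.8 az -20 q [-1.23, 0.54, 1.09, 2.36, -1.26, 0.16, 0.58]
-50 in 8 tcp [517.  13. 153.] tilt 29.1 az -27 q [-1.1, 0.61, 0.99, 2.33, -1.26, 0.16, 0.58]
118
-70 up 12 tcp [ 615. -252.  606.] tilt 55.8 az -10 q [-0.98, -0.3, 1.09, 1.78, 0.44, 0.54, -0.28]
-70 side 20 tcp [ 560. -323.  637.] tilt 55.1 az -12 q [-0.74, -0.3, 1.02, 1.72, 0.18, 0.63, 0.02]
-70 push 22 tcp [ 487. 
[... 886 characters left out ...]
.  730.] tilt 54.7 az -14 q [-0.39, -0.3, 0.8, 1.54, 0.01, 0.88, 0.19]
-90 out 10 tcp [ 439. -381.  744.] tilt 54.8 az -15 q [-0.27, -0.3, 0.79, 1.51, -0.08, 0.93, 0.29]
-90 mid 12 tcp [ 358. -474.  715.] tilt 54.6 az -16 q [-0.27, -0.3, 1.08, 1.5, -0.28, 0.98, 0.62]
-90 low 17 tcp [ 639. -233.  422.] tilt 51.9 az -16 q [-0.51, 0.15, 0.87, 2.03, -0.95, 0.16, 0.83]
-90 lid 14 tcp [557. -51. 308.] tilt 41.6 az -7 q [-1.28, 0.24, 1.39, 2.31, -1.26, 0.16, 0.92]
-90 front 10 tcp [511.  33. 187.] tilt 29.6 az -13 q [-1.15, 0.46, 1.03, 2.36, -1.26, 0.16, 0.64]
-90 in 8 tcp [517.  11. 158.] tilt 27.5 az -20 q [-1.02, 0.53, 0.93, 2.34, -1.26, 0.16, 0.64]
125
real	0m15.780s
user	0m16.282s
sys	0m0.133s
```

```bash
cat > plan2.py <<'E'
from plan import *
qn=np.array([-1.13,-.03,1.15,2.08,.75,.17,-.87])
for phi in(-55,-75):
    q=qn;tot=0
    for name,W,n in[("side",P(600,-40,450),10),("down",P(430,phi,160),20),("down2",P(400,phi,100),6),("up1",P(600,phi,400),10),("up2",P(600,phi,650),10),("push",P(380,phi,1150),34),("out",P(600,phi,900),10),("mid",P(700,phi+15,650),12),("low",P(690,-30,420),20),("lid",C(-60,80,260),14),("front",C(-30,70,140),10),("in",C(15,15,85),8)]:
        q,n=to(q,W,n);tot+=n;print(phi,name,n,desc(q))
    print(tot)
E
time python3 plan2.py
```

```text
-55 side 10 tcp [ 541. -265.  449.] tilt 54.7 az -11 q [-0.82, -0.3, 1.09, 2.17, 0.62, 0.19, -0.42]
-55 down 20 tcp [ 345. -326.  276.] tilt 40.5 az -15 q [-0.64, -0.3, 1.4, 2.43, -0.43, 0.17, 0.96]
-55 down2 6 tcp [ 345. -326.  276.] tilt 40.5 az -15 q [-0.64, -0.3, 1.4, 2.43, -0.43, 0.17, 0.96]
-55 up1 10 tcp [ 344. -436.  370.] tilt 42.7 az -20 q [-0.55, -0.3, 1.42, 2.15, -0.26, 0.41, 0.85]
-55 up2 10 tcp [ 344. -488.  631.] tilt 42.7 az -20 q [-0.33, -0.2, 1.23, 1.54, -0.23, 1.04, 0.69]
-55 push 34 tcp [ 219. -311. 1141.] tilt 69.5 az -29 q [-0.63, -0.15, 1.07, 0.17, 0.12, 1.82, 0.25]
-55 out 10 tcp [ 344. -491.  900.] tilt 66.1 az -28 q [-0.24, -0.3, 0.93, 1.2, -0.07, 1.0, 0.45]
-55 mid 11 tcp [ 536. -450.  650.] tilt 66.1 az -28 q [-0.4, -0.12, 1.01, 1.78, -0.23, 0.29, 0.48]
-55 low 17 tcp [ 598. -345.  421.] tilt 53.4 az -26 q [-0.3, 0.18, 0.85, 2.03, -1.26, 0.16, 1.3]
-55 lid 14 tcp [ 556. -149.  326.] tilt 43.5 az -14 q [-1.07, 0.19, 1.36, 2.28, -1.26, 0.16, 1.12]
-55 front 10 tcp [527. -18. 224.] tilt 33.9 az -17 q [-1.17, 0.44, 1.17, 2.35, -1.26, 0.16, 0.77]
-55 in 8 tcp [
[... 609 characters left out ...]
126.] tilt 69.2 az -37 q [-0.44, -0.21, 1.17, 0.17, 0.01, 1.86, 0.4]
-75 out 10 tcp [ 152. -566.  916.] tilt 66.6 az -36 q [-0.07, -0.3, 1.2, 1.08, -0.33, 1.17, 0.78]
-75 mid 11 tcp [ 350. -606.  650.] tilt 66.7 az -36 q [-0.38, -0.21, 1.4, 1.73, -0.62, 0.45, 1.11]
-75 low 20 tcp [ 597. -346.  426.] tilt 53.7 az -28 q [-0.45, 0.2, 1.02, 2.04, -1.26, 0.16, 1.28]
-75 lid 14 tcp [ 561. -145.  325.] tilt 43.8 az -20 q [-1.14, 0.3, 1.42, 2.27, -1.26, 0.16, 1.03]
-75 front 10 tcp [528. -13. 217.] tilt 35.8 az -26 q [-1.26, 0.56, 1.23, 2.35, -1.26, 0.16, 0.65]
-75 in 8 tcp [547. -15.  97.] tilt 28.3 az -39 q [-0.95, 0.77, 0.87, 2.24, -1.26, 0.16, 0.53]
163
real	0m15.442s
user	0m15.944s
sys	0m0.144s
```

```bash
cat > plan3.py <<'E'
from plan import *
import sys
def legs(tag,q,L,v=True):
    tot=0
    for name,W,n in L:
        q,n=to(q,W,n);tot+=n
        if v:print(tag,name,n,desc(q))
    print(tag,"rows",tot);return q
qn=np.array([-1.13,-.03,1.15,2.08,.75,.17,-.87])
end=[("left",C(-60,200,300),14),("front",C(-60,110,170),10),("front2",C(-30,60,120),6),("in",C(15,15,85),6)]
legs("A",qn,[("l",P(680,25,450),14)]+end)
legs("A2",qn,[("l",P(600,45,450),18)]+end)
q=legs("B0",qn,[("side",P(600,-40,450),10),("down",P(430,-75,200),16),("up2",P(600,-75,650),16),("push",P(380,-75,1150),30)],False);print(desc(q))
for az in(10,30):legs("B%d"%az,q,[("out",P(620,-40,880),12),("swing",P(680,-10,750),10),("mid",P(700,az,600),14),("low",P(650,az,420),8)]+end)
E
time python3 plan3.py
```

```text
A l 12 tcp [616. 287. 450.] tilt 53.4 az -7 q [-1.34, 0.22, 0.59, 1.88, 1.01, 0.71, -1.69]
A left 7 tcp [499. 176. 300.] tilt 53.4 az -7 q [-1.34, 0.16, 0.5, 2.43, 1.61, 0.67, -2.49]
A front 10 tcp [503. 153. 270.] tilt 50.9 az -11 q [-1.22, 0.22, 0.44, 2.43, 1.63, 0.63, -2.52]
A front2 6 tcp [503. 153. 270.] tilt 50.9 az -11 q [-1.22, 0.22, 0.44, 2.43, 1.63, 0.63, -2.52]
A in 6 tcp [503. 153. 270.] tilt 50.9 az -11 q [-1.22, 0.22, 0.44, 2.43, 1.63, 0.63, -2.52]
A rows 41
A2 l 17 tcp [424. 424. 450.] tilt 52.7 az -6 q [-1.52, 0.2, 0.21, 1.85, 0.98, 1.16, -1.97]
A2 left 9 tcp [499. 176. 300.] tilt 52.6 az -6 q [-1.24, 0.14, 0.39, 2.42, 1.6, 0.67, -2.46]
A2 front 10 tcp [504. 152. 268.] tilt 50.4 az -10 q [-1.12, 0.21, 0.33, 2.43, 1.64, 0.64, -2.52]
A2 front2 6 tcp [504. 152. 268.] tilt 50.4 az -10 q [-1.12, 0.21, 0.33, 2.43, 1.64, 0.64, -2.52]
A2 in 6 tcp [504. 152. 268.] tilt 50.4 az -10 q [-1.12, 0.21, 0.33, 2.43, 1.64, 0.64, -2.52]
A2 rows 48
B0 rows 72
tcp [ 281. -435.  576.] tilt 50.4 az -24 q [0.36, -0.3, 0.64, 1.9, -0.42, 0.78, 0.88]
B10 out 12 tcp [ 475. -399.  880.] tilt 50.4
[... 880 characters left out ...]
] tilt 50.4 az -24 q [-0.12, 0.06, 0.02, 1.25, 0.45, 1.07, -0.53]
B30 mid 14 tcp [606. 348. 601.] tilt 50.4 az -24 q [-0.75, 0.34, -0.32, 1.27, 0.98, 1.49, -1.48]
B30 low 6 tcp [563. 325. 420.] tilt 50.4 az -24 q [-0.74, 0.34, -0.36, 1.71, 1.07, 1.28, -1.88]
B30 left 7 tcp [499. 176. 300.] tilt 50.4 az -24 q [-0.66, 0.25, -0.34, 2.22, 1.25, 1.02, -2.24]
B30 front 10 tcp [489. 107. 207.] tilt 48.4 az -27 q [-0.51, 0.38, -0.39, 2.39, 1.5, 0.96, -2.52]
B30 front2 6 tcp [489. 107. 207.] tilt 48.4 az -27 q [-0.51, 0.38, -0.39, 2.39, 1.5, 0.96, -2.52]
B30 in 6 tcp [489. 107. 207.] tilt 48.4 az -27 q [-0.51, 0.38, -0.39, 2.39, 1.5, 0.96, -2.52]
B30 rows 71
real	0m13.045s
user	0m13.418s
sys	0m0.199s
```

```bash
cat > plan4.py <<'E'
from plan3 import *
print("-----")
def yaw(q,a,n):
    for i in range(n):q=row(q,(0,0,0),a/n,3)
    return q
q1=legs("A",qn,[("l",P(680,25,450),14)],False);q1=yaw(q1,-1.57,14);print(desc(q1));legs("Ay",q1,end)
q=legs("B",qn,[("side",P(600,-40,450),10),("down",P(430,-75,200),16),("up2",P(600,-75,650),16),("push",P(380,-75,1150),30),("out",P(620,-40,880),12),("swing",P(680,-10,750),10),("mid",P(700,10,600),14)],False)
q=yaw(q,-1.57,14);legs("By",q,end)
q=legs("C",qn,[("side",P(600,-40,450),10),("down",P(430,-75,160),20),("up1",P(600,-75,400),10),("up2",P(600,-75,650),10),("push",P(380,-75,1150),34)],True)
q=legs("C",q,[("out",P(600,-75,900),10),("swing",P(650,-30,850),14),("swing",P(680,-10,750),10),("mid",P(700,10,600),14)]);q=yaw(q,-1.57,14);legs("Cy",q,end)
E
time python3 plan4.py|sed -n '/-----/,$p'
```

```text
-----
A rows 12
tcp [616. 287. 450.] tilt 53.4 az -7 q [-1.2, 0.2, 0.42, 1.88, 1.05, 0.75, -0.14]
Ay left 7 tcp [499. 176. 300.] tilt 53.4 az -7 q [-1.21, 0.15, 0.36, 2.42, 1.61, 0.69, -0.9]
Ay front 10 tcp [504. 155. 269.] tilt 51.5 az -10 q [-1.1, 0.21, 0.3, 2.43, 1.65, 0.67, -0.97]
Ay front2 6 tcp [504. 155. 269.] tilt 51.5 az -10 q [-1.1, 0.21, 0.3, 2.43, 1.65, 0.67, -0.97]
Ay in 6 tcp [504. 155. 269.] tilt 51.5 az -10 q [-1.1, 0.21, 0.3, 2.43, 1.65, 0.67, -0.97]
Ay rows 29
B rows 103
By left 11 tcp [499. 176. 300.] tilt 50.4 az -24 q [-0.52, 0.26, -0.49, 2.22, 1.27, 1.06, -0.68]
By front 7 tcp [487.  89. 170.] tilt 49.2 az -27 q [-0.35, 0.5, -0.55, 2.43, 1.63, 1.07, -1.11]
By front2 6 tcp [487.  86. 169.] tilt 49.2 az -28 q [-0.35, 0.5, -0.55, 2.43, 1.63, 1.07, -1.11]
By in 6 tcp [487.  86. 169.] tilt 49.2 az -28 q [-0.35, 0.5, -0.55, 2.43, 1.63, 1.07, -1.11]
By rows 30
C side 10 tcp [ 541. -265.  449.] tilt 54.7 az -11 q [-0.82, -0.3, 1.09, 2.17, 0.62, 0.19, -0.42]
C down 20 tcp [ 306. -352.  300.] tilt 42.1 az -21 q [-0.33, -0.3, 1.18, 2.43, -0.45, 0.2, 0.99]
C up1 10 tcp [ 23
[... 414 characters left out ...]
tilt 66.5 az -36 q [0.26, -0.09, 0.01, 1.34, 0.45, 0.81, -0.29]
C swing 8 tcp [ 670. -118.  750.] tilt 66.5 az -36 q [0.06, 0.03, -0.33, 1.47, 1.03, 1.0, -1.01]
C mid 9 tcp [689. 122. 600.] tilt 66.5 az -36 q [-0.3, 0.28, -0.5, 1.56, 1.33, 1.36, -1.55]
C rows 41
Cy left 11 tcp [499. 176. 300.] tilt 66.4 az -35 q [-0.49, 0.53, -0.74, 2.17, 1.37, 1.61, -0.91]
Cy front 6 tcp [484.  87. 170.] tilt 66.4 az -35 q [-0.47, 0.78, -0.64, 2.39, 1.57, 1.59, -1.32]
Cy front2 3 tcp [506.  33. 121.] tilt 66.4 az -35 q [-0.37, 0.91, -0.56, 2.43, 1.76, 1.6, -1.42]
Cy in 3 tcp [543. -19.  85.] tilt 66.4 az -35 q [-0.25, 0.98, -0.45, 2.4, 1.97, 1.58, -1.42]
Cy rows 23
real	0m23.529s
user	0m24.001s
sys	0m0.162s
```

```bash
cat > nx.py <<'E'
import sys
from plan import *
from rig import readout
# usage: nx.py x y z n  -> tool-frame offset to world point, simulated result
def nx(W,n,step=.038):
    s=readout.sense();R=Ro.from_quat(np.roll(s["ee_rot"],-1));d=R.inv().apply(np.array(W)-s["tcp_pos"])/1000;k=np.linalg.norm(d)
    z=R.apply([0,0,1]);print("t",round(s["time_s"],2),"tcp",s["tcp_pos"].round(),"tilt %.1f az %.0f"%(np.degrees(np.arccos(-z[2])),np.degrees(np.arctan2(z[1],z[0]))),"q",s["q"].round(2).tolist())
    m=max(1,int(np.ceil(k/step)));o=(d/m).round(4);print("offset",o.tolist(),"x",m)
    print("sim",desc(run(s["q"],[(o,0)]*min(n,m))))
if __name__=="__main__":
    a=list(map(float,sys.argv[1:]));nx(a[:3],int(a[3]))
E
python3 nx.py 460 -386 450 10; python3 -c "
from plan import *
print(P(430,-75,160),P(600,-75,400),P(600,-75,650),P(380,-75,1150),P(600,-75,900),P(650,-30,850),P(680,-10,750),P(700,10,600),C(-60,200,300),C(-60,110,170))"
```

```text
t 18.97 tcp [ 648. -102.  462.] tilt 54.9 az -8 q [-1.13, -0.03, 1.15, 2.08, 0.75, 0.17, -0.87]
offset [-0.0349, -0.0078, -0.0125] x 9
sim tcp [ 563. -237.  454.] tilt 54.7 az -9 q [-0.91, -0.3, 1.11, 2.15, 0.76, 0.21, -0.59]
[ 111.29218939 -415.3481053   160.        ] [ 155.29142706 -579.55549577  400.        ] [ 155.29142706 -579.55549577  650.        ] [  98.35123714 -367.05181399 1150.        ] [ 155.29142706 -579.55549577  900.        ] [ 562.91651246 -325.          850.        ] [ 669.66927205 -118.08076081  750.        ] [689.36542711 121.55372437 600.        ] [499.16536488 175.63881093 300.        ] [484.38265509  86.86115895 170.        ]
```

Request:
{"api": "step_arm", "payload": {
  "grip": [0,0,0,0,0,0,0,0],
  "offset": [
    [-0.035,-0.008,-0.0125],
    [-0.035,-0.008,-0.0125],
    [-0.035,-0.008,-0.0125],
    [-0.035,-0.008,-0.0125],
    [-0.035,-0.008,-0.0125],
    [-0.035,-0.008,-0.0125],
    [-0.035,-0.008,-0.0125],
    [-0.035,-0.008,-0.0125]
  ],
  "yaw": [0,0,0,0,0,0,0,0]
}}

```text
time_s: 19.63
tcp_pos: [535.7, -269.2, 449.2]
ee_rot: [0.33, 0.695, 0.559, 0.309]
contact_force: [0.4, -0.1, 0.3]
grip_width: 0.2
grasp_force: 0.0
```

```bash
python3 nx.py 111 -415 160 8;python3 nx.py 111 -415 160 16
```

```text
t 19.63 tcp [ 536. -269.  449.] tilt 53.7 az -8 q [-0.82, -0.3, 1.14, 2.14, 0.17, 0.21, 0.08]
offset [-0.0159, -0.0302, -0.0101] x 15
sim tcp [ 431. -299.  381.] tilt 50.5 az -12 q [-0.47, -0.3, 1.01, 2.33, -0.43, 0.16, 0.78]
t 19.63 tcp [ 536. -269.  449.] tilt 53.7 az -8 q [-0.82, -0.3, 1.14, 2.14, 0.17, 0.21, 0.08]
offset [-0.0159, -0.0302, -0.0101] x 15
sim tcp [ 315. -331.  324.] tilt 46.9 az -14 q [-0.22, -0.3, 1.11, 2.43, -0.89, 0.31, 1.48]
```

Request:
{"api": "step_arm", "payload": {
  "grip": [0,0,0,0,0,0,0,0],
  "offset": [
    [-0.016,-0.03,-0.01],
    [-0.016,-0.03,-0.01],
    [-0.016,-0.03,-0.01],
    [-0.016,-0.03,-0.01],
    [-0.016,-0.03,-0.01],
    [-0.016,-0.03,-0.01],
    [-0.016,-0.03,-0.01],
    [-0.016,-0.03,-0.01]
  ],
  "yaw": [0,0,0,0,0,0,0,0]
}}

```text
time_s: 20.3
tcp_pos: [424.8, -304.5, 369.8]
ee_rot: [0.318, 0.696, 0.566, 0.308]
contact_force: [-0.2, 0.0, -0.8]
grip_width: 0.1
grasp_force: 0.0
```

Request:
{"api": "step_arm", "payload": {
  "grip": [0,0,0,0,0,0,0,0],
  "offset": [
    [-0.016,-0.03,-0.01],
    [-0.016,-0.03,-0.01],
    [-0.016,-0.03,-0.01],
    [-0.016,-0.03,-0.01],
    [-0.016,-0.03,-0.01],
    [-0.016,-0.03,-0.01],
    [-0.016,-0.03,-0.01],
    [-0.016,-0.03,-0.01]
  ],
  "yaw": [0,0,0,0,0,0,0,0]
}}

```text
time_s: 20.97
tcp_pos: [198.0, -341.3, 308.9]
ee_rot: [0.311, 0.709, 0.567, 0.279]
contact_force: [-0.3, -1.1, 0.2]
grip_width: -0.1
grasp_force: 0.0
```

```bash
python3 nx.py 155 -580 500 8; cat > rest.py <<'E'
from plan3 import *
from plan4 import yaw
print("=====")
s=readout.sense() if 0 else __import__("rig").readout.sense()
q=legs("C",s["q"],[("up1",P(600,-75,450),10),("up2",P(600,-75,650),8),("push",P(380,-75,1150),30)])
q=legs("C",q,[("out",P(600,-75,900),10),("swing",P(650,-30,850),14),("swing",P(680,-10,750),10),("mid",P(700,10,600),14)]);q=yaw(q,-1.57,14);legs("Cy",q,end)
E
python3 rest.py | sed -n '/=====/,$p'
```

```text
t 20.97 tcp [ 198. -341.  309.] tilt 49.4 az -9 q [-0.04, -0.3, 1.42, 2.43, -0.91, 0.66, 1.91]
offset [-0.026, 0.0174, -0.0141] x 9
sim tcp [ 183. -427.  388.] tilt 49.2 az -13 q [-0.03, -0.3, 1.42, 2.18, -0.72, 0.8, 1.65]
=====
C up1 10 tcp [ 183. -426.  371.] tilt 49.4 az -15 q [-0.03, -0.3, 1.42, 2.23, -0.77, 0.73, 1.71]
C up2 8 tcp [ 166. -522.  549.] tilt 50.3 az -18 q [-0.08, -0.3, 1.42, 1.76, -0.54, 1.04, 1.33]
C push 30 tcp [ 105. -363. 1115.] tilt 69.5 az -27 q [-0.54, -0.26, 1.24, 0.17, -0.1, 1.88, 0.41]
C rows 48
C out 10 tcp [ 147. -546.  936.] tilt 67.6 az -27 q [-0.23, -0.3, 1.42, 0.96, -0.5, 1.34, 0.87]
C swing 14 tcp [ 563. -325.  850.] tilt 67.1 az -26 q [0.21, -0.11, 0.17, 1.36, 0.12, 0.72, 0.02]
C swing 8 tcp [ 670. -118.  750.] tilt 67.1 az -26 q [0.12, -0.03, -0.28, 1.54, 0.88, 0.76, -0.87]
C mid 9 tcp [689. 122. 600.] tilt 67.1 az -26 q [-0.22, 0.19, -0.52, 1.67, 1.35, 1.14, -1.57]
C rows 41
Cy left 11 tcp [499. 176. 300.] tilt 67.1 az -26 q [-0.46, 0.48, -0.76, 2.29, 1.5, 1.52, -0.96]
Cy front 10 tcp [491. 109. 201.] tilt 66.2 az -28 q [-0.37, 0.72, -0.78, 2.43, 1.64, 1.63, -1.24]
Cy front2 6 tcp [491. 109. 201.] tilt 66.2 az -28 q [-0.37, 0.72, -0.78, 2.43, 1.64, 1.63, -1.24]
Cy in 6 tcp [491. 109. 201.] tilt 66.2 az -28 q [-0.37, 0.72, -0.78, 2.43, 1.64, 1.63, -1.24]
Cy rows 33
```

```bash
cat > rest2.py <<'E'
from plan import *
from rig import readout
S=readout.sense()["q"]
def L(q,l):
    t=0
    for W,n in l:q,n=to(q,W,n);t+=n
    return q,t
for phi in(-75,-100,-125):
  for r in(380,200):
    q,t=L(S,[(P(600,phi,450),12),(P(600,phi,650),8)])
    for k in range(3):
        q,n=L(q,[(P(r,phi,1180),12)]);t+=n
        print(phi,r,t,desc(q))
E
python3 rest2.py
```

```text
-75 380 32 tcp [ 127. -429.  914.] tilt 50.7 az -18 q [-0.1, -0.19, 1.42, 0.83, -0.56, 1.79, 0.82]
-75 380 44 tcp [ 110. -363. 1116.] tilt 69.5 az -28 q [-0.55, -0.25, 1.28, 0.17, -0.13, 1.88, 0.41]
-75 380 56 tcp [ 106. -363. 1140.] tilt 73.7 az -29 q [-0.5, -0.26, 1.14, 0.17, -0.04, 1.82, 0.4]
-75 200 32 tcp [ 159. -492.  632.] tilt 51.4 az -17 q [0.15, -0.3, 1.17, 1.64, -0.52, 1.18, 1.21]
-75 200 44 tcp [ 155. -474.  673.] tilt 52.0 az -17 q [0.25, -0.3, 1.06, 1.58, -0.53, 1.25, 1.16]
-75 200 56 tcp [ 144. -436.  755.] tilt 53.3 az -17 q [0.42, -0.3, 0.89, 1.43, -0.55, 1.39, 1.07]
-100 380 32 tcp [  90. -438.  474.] tilt 49.9 az -18 q [0.38, -0.3, 1.2, 2.01, -0.64, 1.05, 1.61]
-100 380 44 tcp [  73. -436.  555.] tilt 50.5 az -18 q [0.55, -0.3, 1.04, 1.86, -0.62, 1.21, 1.5]
-100 380 56 tcp [  63. -437.  603.] tilt 51.3 az -19 q [0.6, -0.3, 1.0, 1.76, -0.62, 1.29, 1.44]
-100 200 32 tcp [  96. -425.  467.] tilt 50.1 az -15 q [0.38, -0.3, 1.2, 2.03, -0.65, 1.07, 1.63]
-100 200 44 tcp [  91. -420.  510.] tilt 50.7 az -15 q [0.49, -0.3, 1.09, 1.96, -0.65, 1.16, 1.57]
-100 200 56 tcp [  78. -402.  596.] tilt 51.9 az -15 q [0.72, -0.3, 0.89, 1.81, -0.66, 1.34, 1.48]
-125 380 32 tcp [  59. -398.  403.] tilt 48.9 az -16 q [0.39, -0.3, 1.32, 2.16, -0.66, 1.03, 1.8]
-125 380 44 tcp [  29. -401.  487.] tilt 49.9 az -17 q [0.61, -0.3, 1.14, 1.99, -0.63, 1.22, 1.69]
-125 380 56 tcp [  14. -400.  529.] tilt 50.3 az -18 q [0.69, -0.3, 1.08, 1.91, -0.63, 1.31, 1.65]
-125 200 32 tcp [  57. -387.  435.] tilt 49.3 az -14 q [0.5, -0.3, 1.22, 2.1, -0.64, 1.13, 1.74]
-125 200 44 tcp [  48. -386.  483.] tilt 50.5 az -14 q [0.61, -0.3, 1.11, 2.02, -0.65, 1.24, 1.69]
-125 200 56 tcp [  39. -379.  526.] tilt 51.1 az -14 q [0.72, -0.3, 1.02, 1.94, -0.65, 1.33, 1.65]
```

```bash
cat > rest3.py <<'E'
from rest2 import *
print("=====")
for phi in(-75,-95,-115):
    q,t=L(S,[(P(750,-75,500),12),(P(750,phi,650),14),(P(600,phi,850),8)]);print(phi,t,desc(q))
    for k in range(3):
        q,n=L(q,[(P(380,phi,1180),10)]);t+=n
        print(phi,t,desc(q))
E
sed -i 's/^for phi in(-75,-100,-125)/for phi in()/' rest2.py;python3 rest3.py
```

```text
=====
-75 34 tcp [ 168. -569.  752.] tilt 50.4 az -27 q [-0.26, -0.3, 1.42, 1.25, -0.29, 1.28, 0.93]
-75 44 tcp [ 126. -436. 1008.] tilt 53.4 az -29 q [-0.67, -0.29, 1.42, 0.36, -0.01, 1.93, 0.54]
-75 54 tcp [ 111. -371. 1115.] tilt 67.8 az -34 q [-0.53, -0.23, 1.18, 0.17, 0.04, 1.88, 0.45]
-75 64 tcp [ 106. -367. 1139.] tilt 72.0 az -35 q [-0.45, -0.23, 1.05, 0.17, 0.1, 1.82, 0.43]
-95 34 tcp [  72. -545.  599.] tilt 49.9 az -26 q [0.07, -0.3, 1.42, 1.63, -0.5, 1.15, 1.35]
-95 44 tcp [  27. -473.  851.] tilt 49.9 az -26 q [0.08, -0.26, 1.4, 0.99, -0.49, 1.71, 1.02]
-95 54 tcp [  13. -430.  959.] tilt 52.3 az -29 q [-0.17, -0.3, 1.42, 0.59, -0.35, 1.9, 0.79]
-95 64 tcp [   0. -392. 1055.] tilt 62.3 az -36 q [-0.25, -0.3, 1.35, 0.31, -0.27, 1.93, 0.64]
-115 34 tcp [  34. -508.  530.] tilt 49.0 az -25 q [0.21, -0.3, 1.42, 1.79, -0.55, 1.13, 1.53]
-115 44 tcp [ -30. -455.  742.] tilt 49.0 az -25 q [0.4, -0.29, 1.26, 1.31, -0.53, 1.61, 1.28]
-115 54 tcp [ -67. -411.  886.] tilt 50.0 az -28 q [0.19, -0.3, 1.42, 0.85, -0.52, 1.9, 1.05]
-115 64 tcp [ -79. -390.  952.] tilt 54.7 az -34 q [0.19, -0.3, 1.42, 0.68, -0.54, 1.93, 0.97]
```

```bash
python3 nx.py 194 -724 520 16; python3 nx.py 194 -724 700 16;python3 nx.py 250 -800 520 16
```

```text
t 20.97 tcp [ 198. -341.  309.] tilt 49.4 az -9 q [-0.04, -0.3, 1.42, 2.43, -0.91, 0.66, 1.91]
offset [-0.0305, 0.0183, -0.0077] x 12
sim tcp [ 196. -424.  370.] tilt 49.6 az -15 q [-0.06, -0.3, 1.42, 2.23, -0.78, 0.71, 1.71]
t 20.97 tcp [ 198. -341.  309.] tilt 49.4 az -9 q [-0.04, -0.3, 1.42, 2.43, -0.91, 0.66, 1.91]
offset [-0.0239, 0.0237, -0.014] x 15
sim tcp [ 195. -482.  466.] tilt 50.3 az -15 q [-0.09, -0.3, 1.42, 1.97, -0.63, 0.89, 1.46]
t 20.97 tcp [ 198. -341.  309.] tilt 49.4 az -9 q [-0.04, -0.3, 1.42, 2.43, -0.91, 0.66, 1.91]
offset [-0.0307, 0.0191, -0.0029] x 14
sim tcp [ 209. -480.  416.] tilt 49.1 az -20 q [-0.13, -0.3, 1.42, 2.09, -0.65, 0.69, 1.5]
```

Request:
{"api": "step_arm", "payload": {
  "grip": [0,0,0,0,0,0,0,0],
  "offset": [
    [-0.031,0.019,-0.003],
    [-0.031,0.019,-0.003],
    [-0.031,0.019,-0.003],
    [-0.031,0.019,-0.003],
    [-0.031,0.019,-0.003],
    [-0.031,0.019,-0.003],
    [-0.031,0.019,-0.003],
    [-0.031,0.019,-0.003]
  ],
  "yaw": [0,0,0,0,0,0,0,0]
}}

```text
time_s: 21.63
tcp_pos: [228.6, -503.7, 494.0]
ee_rot: [0.326, 0.725, 0.557, 0.24]
contact_force: [0.2, 0.4, 0.2]
grip_width: -0.1
grasp_force: 0.0
```

Request:
{"api": "step_arm", "payload": {
  "grip": [0,0,0,0,0,0,0,0],
  "offset": [
    [-0.031,0.019,-0.003],
    [-0.031,0.019,-0.003],
    [-0.031,0.019,-0.003],
    [-0.031,0.019,-0.003],
    [-0.031,0.019,-0.003],
    [-0.031,0.019,-0.003],
    [-0.031,0.019,-0.003],
    [-0.031,0.019,-0.003]
  ],
  "yaw": [0,0,0,0,0,0,0,0]
}}

```text
time_s: 22.3
tcp_pos: [231.4, -578.1, 662.1]
ee_rot: [0.37, 0.738, 0.531, 0.19]
contact_force: [0.3, -0.7, 0.7]
grip_width: 0.3
grasp_force: 0.0
```

```bash
python3 nx.py 194 -724 650 8; python3 nx.py 200 -560 850 16; cat > fin.py <<'E'
from rest2 import *
def yaw(q,a,n):
    for i in range(n):q=row(q,(0,0,0),a/n,3)
    return q
def finish(q,y=-1.57):
    q,_=L(q,[(P(620,-60,900),12),(P(650,-30,850),14),(P(680,-10,750),10),(P(700,10,600),12)]);print(" mid",desc(q))
    q=yaw(q,y,14);q,_=L(q,[(C(-60,200,300),14),(C(-60,110,170),8),(C(-30,60,120),6),(C(15,15,85),6)]);print(" end",desc(q))
E
python3 - <<'E'
from fin import *
for pre in ([(P(750,-75,650),8)],[(P(750,-75,650),16)]):
    q,t=L(S,pre+[(P(600,-75,850),8)])
    for k in range(2):
        q,n=L(q,[(P(380,-75,1180),12)]);t+=n;print(t,desc(q));finish(q)
E
```

```text
t 22.3 tcp [ 231. -578.  662.] tilt 49.2 az -27 q [-0.35, -0.3, 1.42, 1.46, -0.25, 1.04, 0.9]
offset [-0.0368, -0.0024, 0.0083] x 4
sim tcp [ 214. -604.  665.] tilt 50.8 az -33 q [-0.31, -0.3, 1.42, 1.48, -0.22, 0.97, 0.91]
t 22.3 tcp [ 231. -578.  662.] tilt 49.2 az -27 q [-0.35, -0.3, 1.42, 1.46, -0.25, 1.04, 0.9]
offset [-0.0026, 0.0196, -0.025] x 6
sim tcp [ 213. -565.  797.] tilt 50.4 az -28 q [-0.41, -0.3, 1.42, 1.13, -0.18, 1.31, 0.77]
28 tcp [ 118. -407. 1066.] tilt 59.4 az -37 q [-0.68, -0.22, 1.42, 0.21, 0.05, 1.93, 0.51]
 mid tcp [689. 122. 600.] tilt 57.7 az -36 q [-0.77, 0.25, 0.15, 1.48, 0.99, 1.23, -1.28]
 end tcp [507.  30. 120.] tilt 57.8 az -37 q [-0.66, 0.72, -0.12, 2.43, 1.73, 1.09, -1.3]
40 tcp [ 108. -369. 1127.] tilt 68.8 az -40 q [-0.44, -0.2, 1.1, 0.17, 0.11, 1.85, 0.46]
 mid tcp [689. 122. 600.] tilt 65.8 az -39 q [-0.55, 0.28, -0.18, 1.53, 1.23, 1.35, -1.45]
 end tcp [543. -19.  85.] tilt 65.8 az -39 q [-0.46, 0.93, -0.23, 2.38, 1.88, 1.37, -1.4]
36 tcp [ 116. -393. 1093.] tilt 62.5 az -42 q [-0.63, -0.19, 1.28, 0.17, 0.18, 1.91, 0.5]
 mid tcp [689. 122. 600.] tilt 60.0 az -41 q [-0.76, 0.29, 0.11, 1.44, 1.04, 1.32, -1.3]
 end tcp [543. -19.  85.] tilt 60.0 az -41 q [-0.59, 0.85, -0.02, 2.37, 1.84, 1.08, -1.34]
48 tcp [ 113. -381. 1117.] tilt 66.5 az -43 q [-0.51, -0.17, 1.34, 0.17, 0.0, 1.86, 0.5]
 mid tcp [689. 122. 600.] tilt 63.0 az -42 q [-0.61, 0.3, -0.1, 1.46, 1.15, 1.38, -1.37]
 end tcp [543. -19.  85.] tilt 63.0 az -42 q [-0.5, 0.89, -0.17, 2.35, 1.82, 1.25, -1.32]
```

Request:
{"api": "step_arm", "payload": {
  "grip": [0,0,0,0,0,0,0,0],
  "offset": [
    [-0.037,-0.002,0.008],
    [-0.037,-0.002,0.008],
    [-0.037,-0.002,0.008],
    [-0.037,-0.002,0.008],
    [-0.037,-0.002,0.008],
    [-0.037,-0.002,0.008],
    [-0.037,-0.002,0.008],
    [-0.037,-0.002,0.008]
  ],
  "yaw": [0,0,0,0,0,0,0,0]
}}

```text
time_s: 22.97
tcp_pos: [148.3, -630.7, 663.9]
ee_rot: [0.426, 0.749, 0.492, 0.126]
contact_force: [-0.4, 0.2, -0.4]
grip_width: -0.0
grasp_force: 0.0
```

```bash
python3 nx.py 200 -560 850 16; python3 - <<'E'
from fin import *
finish(S)
for n in(6,12):
    q,t=L(S,[(P(600,-75,850),8),(P(380,-75,1180),n)]);print(t,desc(q));finish(q)
E
```

```text
t 22.97 tcp [ 148. -631.  664.] tilt 52.7 az -40 q [-0.21, -0.3, 1.42, 1.5, -0.24, 0.92, 0.99]
offset [0.007, 0.0272, -0.0196] x 6
sim tcp [ 203. -561.  850.] tilt 52.7 az -40 q [-0.11, -0.15, 1.29, 1.08, -0.29, 1.28, 0.79]
 mid tcp [689. 122. 600.] tilt 51.6 az -39 q [-0.95, 0.29, 0.45, 1.38, 0.76, 1.23, -1.1]
 end tcp [543. -19.  85.] tilt 51.6 az -39 q [-0.71, 0.77, 0.22, 2.38, 1.95, 0.76, -1.36]
12 tcp [ 123. -454. 1027.] tilt 54.8 az -41 q [-0.63, -0.25, 1.34, 0.36, 0.16, 1.86, 0.54]
 mid tcp [689. 122. 600.] tilt 54.4 az -41 q [-0.91, 0.3, 0.38, 1.4, 0.84, 1.26, -1.17]
 end tcp [543. -19.  85.] tilt 54.4 az -41 q [-0.7, 0.8, 0.17, 2.37, 1.89, 0.84, -1.34]
18 tcp [ 117. -393. 1094.] tilt 62.3 az -43 q [-0.63, -0.19, 1.28, 0.17, 0.19, 1.91, 0.5]
 mid tcp [689. 122. 600.] tilt 59.8 az -42 q [-0.78, 0.3, 0.14, 1.43, 1.02, 1.33, -1.29]
 end tcp [543. -19.  85.] tilt 59.8 az -42 q [-0.62, 0.85, -0.0, 2.36, 1.81, 1.06, -1.32]
```

Request:
{"api": "step_arm", "payload": {
  "grip": [0,0,0,0,0,0],
  "offset": [
    [0.007,0.027,-0.02],
    [0.007,0.027,-0.02],
    [0.007,0.027,-0.02],
    [0.007,0.027,-0.02],
    [0.007,0.027,-0.02],
    [0.007,0.027,-0.02]
  ],
  "yaw": [0,0,0,0,0,0]
}}

```text
time_s: 23.47
tcp_pos: [198.6, -557.5, 851.8]
ee_rot: [0.426, 0.749, 0.492, 0.126]
contact_force: [-0.5, -0.7, 0.2]
grip_width: -0.3
grasp_force: 0.0
```

```bash
python3 nx.py 98 -367 1180 8;python3 nx.py 98 -367 1250 12
```

```text
t 23.47 tcp [ 199. -558.  852.] tilt 52.7 az -40 q [-0.08, -0.14, 1.28, 1.08, -0.31, 1.29, 0.8]
offset [0.0033, 0.0143, -0.0325] x 11
sim tcp [ 126. -407. 1062.] tilt 57.4 az -42 q [-0.68, -0.19, 1.42, 0.23, 0.11, 1.93, 0.51]
t 23.47 tcp [ 199. -558.  852.] tilt 52.7 az -40 q [-0.08, -0.14, 1.28, 1.08, -0.31, 1.29, 0.8]
offset [0.0017, 0.0176, -0.0334] x 12
sim tcp [ 129. -388. 1096.] tilt 62.3 az -43 q [-0.66, -0.17, 1.42, 0.17, 0.08, 1.9, 0.5]
```

Request:
{"api": "step_arm", "payload": {
  "grip": [0,0,0,0,0,0,0,0],
  "offset": [
    [0.002,0.0175,-0.033],
    [0.002,0.0175,-0.033],
    [0.002,0.0175,-0.033],
    [0.002,0.0175,-0.033],
    [0.002,0.0175,-0.033],
    [0.002,0.0175,-0.033],
    [0.002,0.0175,-0.033],
    [0.002,0.0175,-0.033]
  ],
  "yaw": [0,0,0,0,0,0,0,0]
}}

```text
time_s: 24.13
tcp_pos: [168.3, -472.2, 1014.4]
ee_rot: [0.432, 0.736, 0.509, 0.109]
contact_force: [-0.3, 0.8, 0.5]
grip_width: -0.3
grasp_force: 0.0
```

Request:
{"api": "step_arm", "payload": {
  "grip": [0,0,0,0],
  "offset": [
    [0.002,0.0175,-0.033],
    [0.002,0.0175,-0.033],
    [0.002,0.0175,-0.033],
    [0.002,0.0175,-0.033]
  ],
  "yaw": [0,0,0,0]
}}

```text
time_s: 24.47
tcp_pos: [159.8, -407.9, 1072.5]
ee_rot: [0.477, 0.715, 0.498, 0.11]
contact_force: [-2.4, 0.6, 1.3]
grip_width: -0.2
grasp_force: 0.0
```

```bash
python3 nx.py 310 -537 900 12; python3 - <<'E'
from fin import *
finish(S)
E
```

```text
t 24.47 tcp [ 160. -408. 1073.] tilt 58.7 az -42 q [-0.91, -0.19, 1.42, 0.17, 0.31, 1.93, 0.54]
offset [0.0031, -0.0056, 0.037] x 7
sim tcp [ 292. -519.  935.] tilt 56.1 az -41 q [-0.43, -0.14, 1.31, 0.88, -0.05, 1.33, 0.58]
 mid tcp [689. 122. 600.] tilt 55.4 az -41 q [-0.88, 0.29, 0.31, 1.4, 0.88, 1.27, -1.13]
 end tcp [543. -19.  85.] tilt 55.4 az -41 q [-0.67, 0.8, 0.12, 2.37, 1.88, 0.89, -1.26]
```

Request:
{"api": "step_arm", "payload": {
  "grip": [0,0,0,0,0,0,0],
  "offset": [
    [0.003,-0.0055,0.037],
    [0.003,-0.0055,0.037],
    [0.003,-0.0055,0.037],
    [0.003,-0.0055,0.037],
    [0.003,-0.0055,0.037],
    [0.003,-0.0055,0.037],
    [0.003,-0.0055,0.037]
  ],
  "yaw": [0,0,0,0,0,0,0]
}}

```text
time_s: 25.05
tcp_pos: [214.2, -455.9, 1019.5]
ee_rot: [0.486, 0.707, 0.505, 0.094]
contact_force: [0.5, -1.3, 1.8]
grip_width: -0.2
grasp_force: 0.0
```

```bash
cat > path.py <<'E'
import sys,json
from plan import *
from rig import readout
s=readout.sense();R=Ro.from_quat(np.roll(s["ee_rot"],-1));q=s["q"];X=s["tcp_pos"];z=R.apply([0,0,1])
print("t",round(s["time_s"],2),X.round(),"chassis",RC.inv().apply(X-T).round(1),"tilt %.1f az %.0f"%(np.degrees(np.arccos(-z[2])),np.degrees(np.arctan2(z[1],z[0]))),"F_ch",RC.inv().apply(s["contact_force"]).round(1),"q",q.round(2).tolist())
for W in json.loads(sys.argv[1]):
    d=R.inv().apply(np.array(W)-X)/1000;n=max(1,int(np.ceil(np.linalg.norm(d)/.038)));o=(d/n).round(4);X=np.array(W)
    q=run(q,[(o,0)]*n);print(o.tolist(),"x",n,desc(q))
E
python3 path.py "[[563,-325,850],[670,-118,750],[689,122,600]]"
```

```text
t 25.05 [ 214. -456. 1020.] chassis [-237.4 -469.8 1019.5] tilt 59.3 az -44 F_ch [ 0.7 -1.2  1.8] q [-0.12, -0.15, 0.99, 0.67, -0.02, 1.53, 0.59]
[0.0301, 0.0075, 0.0206] x 11 tcp [ 563. -323.  853.] tilt 58.7 az -43 q [-0.15, -0.03, 0.34, 1.17, 0.54, 1.11, -0.14]
[0.0362, -0.0022, -0.0007] x 7 tcp [ 667. -114.  755.] tilt 58.7 az -43 q [-0.39, 0.1, 0.12, 1.29, 0.88, 1.22, -0.68]
[0.032, -0.0137, -0.0067] x 8 tcp [684. 128. 607.] tilt 58.7 az -43 q [-0.67, 0.3, -0.01, 1.39, 1.04, 1.4, -1.18]
```

Request:
{"api": "step_arm", "payload": {
  "grip": [0,0,0,0,0,0,0,0],
  "offset": [
    [0.03,0.0075,0.0205],
    [0.03,0.0075,0.0205],
    [0.03,0.0075,0.0205],
    [0.03,0.0075,0.0205],
    [0.03,0.0075,0.0205],
    [0.03,0.0075,0.0205],
    [0.03,0.0075,0.0205],
    [0.03,0.0075,0.0205]
  ],
  "yaw": [0,0,0,0,0,0,0,0]
}}

```text
time_s: 25.72
tcp_pos: [445.1, -369.4, 906.9]
ee_rot: [0.484, 0.708, 0.505, 0.095]
contact_force: [0.9, -1.4, 0.7]
grip_width: -0.1
grasp_force: 0.0
```

Request:
{"api": "step_arm", "payload": {
  "grip": [0,0,0,0,0,0,0,0],
  "offset": [
    [0.03,0.0075,0.0205],
    [0.03,0.0075,0.0205],
    [0.03,0.0075,0.0205],
    [0.036,-0.002,-0.001],
    [0.036,-0.002,-0.001],
    [0.036,-0.002,-0.001],
    [0.036,-0.002,-0.001],
    [0.036,-0.002,-0.001]
  ],
  "yaw": [0,0,0,0,0,0,0,0]
}}

```text
time_s: 26.38
tcp_pos: [614.9, -184.2, 792.0]
ee_rot: [0.484, 0.708, 0.505, 0.095]
contact_force: [0.4, -0.7, 0.1]
grip_width: 0.1
grasp_force: 0.0
```

Request:
{"api": "step_arm", "payload": {
  "grip": [0,0,0,0,0,0,0,0],
  "offset": [
    [0.036,-0.002,-0.001],
    [0.036,-0.002,-0.001],
    [0.032,-0.0135,-0.0065],
    [0.032,-0.0135,-0.0065],
    [0.032,-0.0135,-0.0065],
    [0.032,-0.0135,-0.0065],
    [0.032,-0.0135,-0.0065],
    [0.032,-0.0135,-0.0065]
  ],
  "yaw": [0,0,0,0,0,0,0,0]
}}

```text
time_s: 27.05
tcp_pos: [660.4, 55.0, 652.7]
ee_rot: [0.484, 0.708, 0.505, 0.095]
contact_force: [1.2, -0.4, -0.1]
grip_width: -0.0
grasp_force: 0.0
```

```bash
python3 path.py "[[650,150,520],[499,176,300]]"; python3 - <<'E'
from fin import *
from rig import readout
R=Ro.from_quat(np.roll(readout.sense()["ee_rot"],-1));print((RC.inv()*R).as_matrix().round(3))
for y in(0,-.8,-1.57):
    q=yaw(S,y,14);q,_=L(q,[(C(-60,200,300),14),(C(-60,110,170),8),(C(-30,60,120),6),(C(15,15,85),6)]);print(y,desc(q))
E
```

```text
t 27.05 [660.  55. 653.] chassis [118.9 107.5 652.7] tilt 59.1 az -43 F_ch [ 1.2 -0.2 -0.1] q [-0.38, 0.19, -0.29, 1.43, 1.09, 1.42, -1.1]
[0.0238, -0.0224, 0.0011] x 5 tcp [647. 154. 522.] tilt 59.1 az -43 q [-0.51, 0.33, -0.33, 1.58, 1.15, 1.45, -1.44]
[0.0035, -0.0333, 0.0004] x 8 tcp [496. 180. 303.] tilt 59.1 az -43 q [-0.7, 0.44, -0.42, 2.06, 1.15, 1.43, -2.1]
[[ 0.332  0.619  0.712]
 [ 0.874  0.081 -0.479]
 [-0.354  0.781 -0.514]]
0 tcp [496.  53. 145.] tilt 58.3 az -45 q [-0.51, 0.7, -0.42, 2.32, 1.47, 1.29, -2.52]
-0.8 tcp [543. -19.  85.] tilt 59.1 az -43 q [-0.4, 0.84, -0.27, 2.33, 1.79, 1.23, -1.89]
-1.57 tcp [543. -19.  85.] tilt 59.1 az -43 q [-0.37, 0.84, -0.3, 2.33, 1.79, 1.25, -1.1]
```

Request:
{"api": "step_arm", "payload": {
  "grip": [0,0,0,0,0,0,0,0],
  "offset": [
    [0,0,0],
    [0,0,0],
    [0,0,0],
    [0,0,0],
    [0,0,0],
    [0,0,0],
    [0,0,0],
    [0,0,0]
  ],
  "yaw": [-0.12,-0.12,-0.12,-0.12,-0.12,-0.12,-0.12,-0.12]
}}

```text
time_s: 27.72
tcp_pos: [660.6, 53.6, 653.3]
ee_rot: [0.472, 0.393, 0.776, -0.141]
contact_force: [-0.7, -0.8, 0.1]
grip_width: -0.3
grasp_force: 0.0
```

Request:
{"api": "step_arm", "payload": {
  "grip": [0,0,0],
  "offset": [
    [0,0,0],
    [0,0,0],
    [0,0,0]
  ],
  "yaw": [-0.12,-0.065,0]
}}

```text
time_s: 27.97
tcp_pos: [660.6, 53.6, 653.3]
ee_rot: [0.458, 0.32, 0.809, -0.183]
contact_force: [0.1, 0.6, -0.9]
grip_width: -0.4
grasp_force: 0.0
```

```bash
python3 - <<'E'
from plan import *
for c in((-60,200,300),(-70,100,170),(-40,40,130),(-8,5,100),(18,8,92)):print(c,C(*c).round(1).tolist())
E
python3 path.py "[[650,150,520],[499,176,300],[473,78,170]]";python3 -c "
from h import *;print(st())" | sed -n 2,4p
```

```text
(-60, 200, 300) [499.2, 175.6, 300.0]
(-70, 100, 170) [472.9, 78.6, 170.0]
(-40, 40, 130) [492.6, 14.5, 130.0]
(-8, 5, 100) [518.4, -25.3, 100.0]
(18, 8, 92) [544.6, -26.6, 92.0]
t 27.97 [661.  54. 653.] chassis [119.3 106.1 653.3] tilt 59.1 az -43 F_ch [-0.1  0.6 -0.9] q [-0.34, 0.2, -0.33, 1.42, 1.09, 1.43, 0.04]
[0.0304, 0.0127, 0.001] x 5 tcp [646. 155. 521.] tilt 59.1 az -43 q [-0.48, 0.33, -0.38, 1.58, 1.16, 1.47, -0.3]
[0.0318, -0.0105, 0.0005] x 8 tcp [496. 181. 301.] tilt 59.1 az -43 q [-0.66, 0.45, -0.46, 2.06, 1.16, 1.44, -0.96]
[0.0174, -0.0178, 0.0217] x 5 tcp [470.  83. 170.] tilt 59.1 az -43 q [-0.61, 0.63, -0.42, 2.34, 1.38, 1.3, -1.38]
tool axes in chassis:
 [[-0.428  0.557  0.712]
 [ 0.284  0.831 -0.479]
```

Request:
{"api": "step_arm", "payload": {
  "grip": [0,0,0,0,0,0,0,0],
  "offset": [
    [0.0305,0.0125,0.001],
    [0.0305,0.0125,0.001],
    [0.0305,0.0125,0.001],
    [0.0305,0.0125,0.001],
    [0.0305,0.0125,0.001],
    [0.032,-0.0105,0.0005],
    [0.032,-0.0105,0.0005],
    [0.032,-0.0105,0.0005]
  ],
  "yaw": [0,0,0,0,0,0,0,0]
}}

```text
time_s: 28.63
tcp_pos: [592.2, 160.3, 435.4]
ee_rot: [0.458, 0.323, 0.808, -0.181]
contact_force: [0.8, 0.6, -0.4]
grip_width: 0.2
grasp_force: 0.0
```

Request:
{"api": "step_arm", "payload": {
  "grip": [0,0,0,0,0],
  "offset": [
    [0.032,-0.0105,0.0005],
    [0.032,-0.0105,0.0005],
    [0.032,-0.0105,0.0005],
    [0.032,-0.0105,0.0005],
    [0.032,-0.0105,0.0005]
  ],
  "yaw": [0,0,0,0,0]
}}

```text
time_s: 29.05
tcp_pos: [497.9, 176.9, 297.4]
ee_rot: [0.458, 0.323, 0.808, -0.181]
contact_force: [0.6, 0.5, -0.9]
grip_width: 0.3
grasp_force: 0.0
```

```bash
python3 path.py "[[473,79,170],[492.6,14.5,130],[518,-30,98],[544.6,-32,90]]"
```

```text
t 29.05 [498. 177. 297.] chassis [-61.5 201.1 297.4] tilt 59.1 az -43 F_ch [ 0.5  0.6 -0.9] q [-0.66, 0.45, -0.46, 2.06, 1.16, 1.44, -0.98]
[0.0167, -0.0177, 0.0215] x 5 tcp [470.  84. 170.] tilt 59.1 az -43 q [-0.61, 0.63, -0.42, 2.34, 1.38, 1.3, -1.39]
[0.0014, -0.0111, 0.0236] x 3 tcp [490.  19. 130.] tilt 59.1 az -43 q [-0.51, 0.73, -0.35, 2.4, 1.59, 1.26, -1.52]
[0.0011, -0.0075, 0.0293] x 2 tcp [516. -25.  98.] tilt 59.1 az -43 q [-0.41, 0.81, -0.29, 2.4, 1.77, 1.24, -1.58]
[-0.0037, 0.0168, 0.0219] x 1 tcp [542. -27.  90.] tilt 59.1 az -43 q [-0.38, 0.83, -0.26, 2.35, 1.8, 1.22, -1.54]
```

Request:
{"api": "step_arm", "payload": {
  "grip": [0,0,0,0,0,0,0,0],
  "offset": [
    [0,0,0],
    [0,0,0],
    [0,0,0],
    [0,0,0],
    [0,0,0],
    [0,0,0],
    [0,0,0],
    [0,0,0]
  ],
  "yaw": [-0.12,-0.12,-0.12,-0.12,-0.12,-0.12,-0.12,-0.12]
}}

```text
time_s: 29.72
tcp_pos: [498.8, 177.1, 298.2]
ee_rot: [0.321, -0.089, 0.866, -0.373]
contact_force: [-0.3, 0.7, -0.1]
grip_width: -0.0
grasp_force: 0.0
```

Request:
{"api": "step_arm", "payload": {
  "grip": [0,0,0,0,0,0,0],
  "offset": [
    [0,0,0],
    [0,0,0],
    [0,0,0],
    [0,0,0],
    [0,0,0],
    [0,0,0],
    [0,0,0]
  ],
  "yaw": [-0.12,-0.12,-0.12,-0.12,-0.12,-0.01,0]
}}

```text
time_s: 30.3
tcp_pos: [498.8, 177.1, 298.3]
ee_rot: [0.196, -0.342, 0.8, -0.452]
contact_force: [0.0, 0.6, 0.2]
grip_width: 0.0
grasp_force: 0.0
```

```bash
cat > cp.py <<'E'
import sys,json,subprocess
from plan import C
print(subprocess.run(["python3","path.py",json.dumps([C(*c).tolist() for c in json.loads(sys.argv[1])])],capture_output=True,text=True).stdout)
E
python3 cp.py "[[-80,70,175],[-39,28,128],[16,-10,87]]"; python3 -c "
from h import *;st()" | sed -n 2,5p
```

```text
t 30.3 [499. 177. 298.] chassis [-60.6 201.3 298.3] tilt 59.1 az -43 F_ch [-0.1  0.6  0.2] q [-0.58, 0.47, -0.57, 2.05, 1.18, 1.49, 0.58]
[0.024, 0.0151, 0.0225] x 5 tcp [453.  54. 173.] tilt 59.0 az -43 q [-0.52, 0.62, -0.52, 2.41, 1.41, 1.35, 0.14]
[0.006, 0.0053, 0.0367] x 2 tcp [487.   6. 126.] tilt 59.0 az -43 q [-0.41, 0.74, -0.44, 2.42, 1.62, 1.32, 0.04]
[0.0003, 0.0003, 0.0261] x 3 tcp [535. -40.  85.] tilt 59.0 az -43 q [-0.3, 0.84, -0.34, 2.36, 1.83, 1.29, 0.03]

tool axes in chassis:
 [[-0.561 -0.423  0.711]
 [-0.828  0.292 -0.479]
 [-0.005 -0.858 -0.514]] q [-0.58  0.47 -0.57  2.05  1.18  1.49  0.58]
```

Request:
{"api": "step_arm", "payload": {
  "grip": [0,0,0,0,0,0,0,0],
  "offset": [
    [0.0236,0.0153,0.025],
    [0.0236,0.0153,0.025],
    [0.0236,0.0153,0.025],
    [0.0236,0.0153,0.025],
    [0.0236,0.0153,0.025],
    [0.007,0.005,0.0304],
    [0.007,0.005,0.0304],
    [0,0,0]
  ],
  "yaw": [0,0,0,0,0,0,0,0]
}}

```text
time_s: 30.97
tcp_pos: [491.4, -1.8, 125.9]
ee_rot: [0.194, -0.341, 0.8, -0.453]
contact_force: [0.4, 0.6, -0.2]
grip_width: -0.1
grasp_force: 0.0
```

```bash
python3 cp.py "[[16,-10,87]]"; python3 -c "
from h import *
cv2.imwrite('pics/p.png',cv2.resize(viewer.capture('side')[120:320,220:420,::-1],None,fx=3,fy=3))"
```

```text
t 30.97 [491.  -2. 126.] chassis [-38.5  23.7 125.9] tilt 59.1 az -44 F_ch [ 0.3  0.6 -0.2] q [-0.41, 0.75, -0.44, 2.42, 1.63, 1.32, 0.04]
[-0.0014, 0.0002, 0.0374] x 2 tcp [534. -39.  85.] tilt 59.1 az -43 q [-0.29, 0.85, -0.35, 2.36, 1.82, 1.29, 0.04]
```

View pics/p.png

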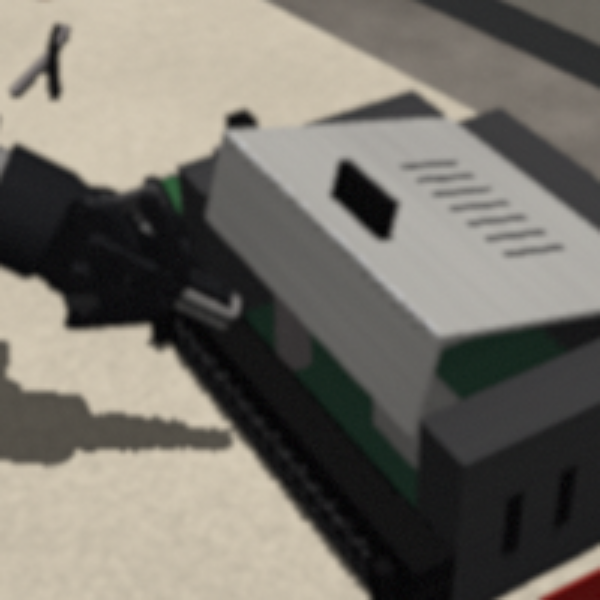

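The tool tip is at crop (240,305), in front of the gap and tilted in under the apron edge. The tab stands at (293,335), to the right in the image. I'll insert on its -y side.

Request:
{"api": "step_arm", "payload": {
  "grip": [0,0,0,0,0],
  "offset": [
    [0.005,0,0.015],
    [0.005,0,0.019],
    [-0.003,0,0.019],
    [-0.003,0,0.019],
    [0,0,0]
  ],
  "yaw": [0,0,0,0,0]
}}

```text
time_s: 31.43
tcp_pos: [535.1, -44.2, 91.1]
ee_rot: [0.196, -0.341, 0.8, -0.453]
contact_force: [-0.3, -1.3, 0.5]
grip_width: -0.0
grasp_force: 0.0
```

```bash
python3 cp.py "[[16,5,87]]"
```

```text
t 31.43 [535. -44.  91.] chassis [ 11.5 -10.9  91.1] tilt 59.1 az -43 F_ch [-0.  -1.4  0.5] q [-0.29, 0.84, -0.37, 2.38, 1.82, 1.31, 0.03]
[-0.0157, 0.0063, -0.0023] x 1 tcp [536. -23.  85.] tilt 59.1 az -43 q [-0.31, 0.85, -0.38, 2.34, 1.8, 1.31, 0.05]
```

Request:
{"api": "step_arm", "payload": {
  "grip": [0,0,0,0,0,0,0,0],
  "offset": [
    [-0.0034,-0.0025,0.0043],
    [-0.004,0.0015,-0.0024],
    [-0.004,0.0015,-0.0024],
    [-0.004,0.0015,-0.0024],
    [-0.0017,0.0006,-0.001],
    [-0.0017,0.0006,-0.001],
    [-0.0017,0.0006,-0.001],
    [0,0,0]
  ],
  "yaw": [0,0,0,0,0,0,0,0]
}}

```text
time_s: 32.1
tcp_pos: [541.9, -22.6, 91.9]
ee_rot: [0.196, -0.343, 0.8, -0.452]
contact_force: [-9.6, -2.4, -0.4]
grip_width: -0.1
grasp_force: 3.3
```

```bash
python3 cp.py "[[16,12,90]]"
```

```text
t 32.1 [542. -23.  92.] chassis [14.7 11.5 91.9] tilt 59.0 az -43 F_ch [-9.  -4.  -0.4] q [-0.32, 0.84, -0.38, 2.34, 1.78, 1.3, 0.07]
[-0.0012, 0.0012, 0.0017] x 1 tcp [537. -17.  88.] tilt 59.0 az -43 q [-0.32, 0.84, -0.38, 2.34, 1.78, 1.3, 0.07]
```

Request:
{"api": "step_arm", "payload": {
  "grip": [0,0,0,0,0],
  "offset": [
    [-0.0017,0.0006,-0.001],
    [-0.0017,0.0006,-0.001],
    [-0.0017,0.0006,-0.001],
    [0,0,0],
    [0,0,0]
  ],
  "yaw": [0,0,0,0,0]
}}

```text
time_s: 32.52
tcp_pos: [543.0, -16.5, 92.0]
ee_rot: [0.196, -0.343, 0.8, -0.452]
contact_force: [-8.1, -1.1, 0.1]
grip_width: 0.1
grasp_force: 3.0
```

```bash
python3 cp.py "[[16,12,90]]"
```

```text
t 32.52 [543. -16.  92.] chassis [14.8 17.7 92. ] tilt 59.0 az -43 F_ch [-7.9 -2.4  0.1] q [-0.32, 0.84, -0.39, 2.33, 1.76, 1.31, 0.07]
[0.004, -0.0005, 0.0046] x 1 tcp [537. -17.  88.] tilt 59.0 az -43 q [-0.32, 0.84, -0.38, 2.34, 1.78, 1.3, 0.07]
```

Request:
{"api": "step_arm", "payload": {
  "grip": [0,0,0,0],
  "offset": [
    [0.0017,0.0013,-0.0021],
    [0,0,0],
    [0,0,0],
    [0,0,0]
  ],
  "yaw": [0,0,0,0]
}}

```text
time_s: 32.85
tcp_pos: [540.9, -16.1, 91.8]
ee_rot: [0.196, -0.344, 0.799, -0.452]
contact_force: [0.9, 0.5, 0.8]
grip_width: 0.3
grasp_force: 0.0
```

```bash
python3 cp.py "[[16,12,90]]"
```

```text
t 32.85 [541. -16.  92.] chassis [12.7 17.7 91.8] tilt 59.1 az -43 F_ch [0.8 0.7 0.8] q [-0.33, 0.84, -0.39, 2.33, 1.76, 1.31, 0.07]
[0.0029, -0.0015, 0.006] x 1 tcp [537. -17.  88.] tilt 59.1 az -43 q [-0.32, 0.84, -0.38, 2.34, 1.78, 1.31, 0.07]
```

Request:
{"api": "step_arm", "payload": {
  "grip": [0,0,0,0,0,0],
  "offset": [
    [-0.0017,0.0006,-0.001],
    [-0.0017,0.0006,-0.001],
    [-0.0017,0.0006,-0.001],
    [0,0,0],
    [0,0,0],
    [0,0,0]
  ],
  "yaw": [0,0,0,0,0,0]
}}

```text
time_s: 33.35
tcp_pos: [541.6, -10.9, 91.5]
ee_rot: [0.195, -0.344, 0.799, -0.453]
contact_force: [0.1, -2.7, 0.4]
grip_width: -0.0
grasp_force: 1.2
```

```bash
python3 cp.py "[[16,12,90]]"; python3 -c "
from h import *
cv2.imwrite('pics/r.png',cv2.resize(viewer.capture('side')[170:300,260:420,::-1],None,fx=4.5,fy=4.5))"
```

```text
t 33.35 [542. -11.  91.] chassis [12.5 23.  91.5] tilt 59.1 az -43 F_ch [ 0.5 -2.7  0.4] q [-0.34, 0.84, -0.39, 2.33, 1.75, 1.31, 0.08]
[0.0071, -0.0034, 0.0086] x 1 tcp [537. -17.  88.] tilt 59.1 az -43 q [-0.32, 0.84, -0.38, 2.34, 1.78, 1.31, 0.07]
```

View pics/r.png

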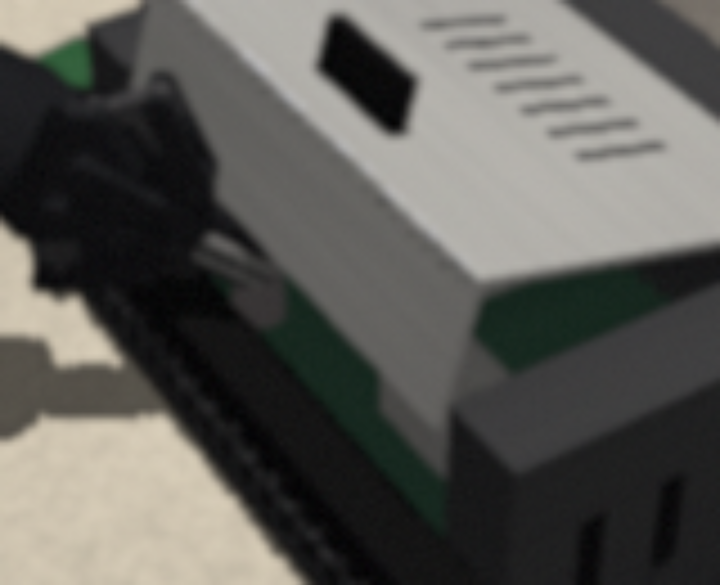

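Contact: fy is -2.7 N with almost no fx, so the finger is on the tab's -y face at y≈23. I'll push it aside gently.

Request:
{"api": "step_arm", "payload": {
  "grip": [0,0,0,0,0,0,0],
  "offset": [
    [-0.0017,0.0006,-0.001],
    [-0.0017,0.0006,-0.001],
    [-0.0017,0.0006,-0.001],
    [-0.0017,0.0006,-0.001],
    [-0.0017,0.0006,-0.001],
    [0,0,0],
    [0,0,0]
  ],
  "yaw": [0,0,0,0,0,0,0]
}}

```text
time_s: 33.98
tcp_pos: [543.1, -0.7, 91.5]
ee_rot: [0.195, -0.344, 0.799, -0.453]
contact_force: [0.1, -6.9, 0.5]
grip_width: 0.1
grasp_force: 2.6
```

```bash
python3 cp.py "[]"
```

```text
t 33.98 [543.  -1.  92.] chassis [12.3 33.3 91.5] tilt 59.1 az -43 F_ch [ 1.3 -6.8  0.5] q [-0.35, 0.84, -0.4, 2.31, 1.73, 1.32, 0.09]
```

Request:
{"api": "step_arm", "payload": {
  "grip": [0,0,0,0,0],
  "offset": [
    [-0.0017,0.0006,-0.001],
    [-0.0017,0.0006,-0.001],
    [-0.0017,0.0006,-0.001],
    [0,0,0],
    [0,0,0]
  ],
  "yaw": [0,0,0,0,0]
}}

```text
time_s: 34.4
tcp_pos: [544.0, 5.0, 91.5]
ee_rot: [0.195, -0.343, 0.799, -0.453]
contact_force: [-0.8, -9.3, -0.3]
grip_width: -0.0
grasp_force: 3.3
```

```bash
python3 cp.py "[]"
```

```text
t 34.4 [544.   5.  92.] chassis [12.2 39.1 91.5] tilt 59.1 az -43 F_ch [ 0.8 -9.3 -0.3] q [-0.36, 0.84, -0.4, 2.3, 1.72, 1.32, 0.09]
```

Spring force is 9.3 N, about 18 mm of travel, so the tab is clear. Now I'll lift with it held aside.

Request:
{"api": "step_arm", "payload": {
  "grip": [0,0,0,0,0,0,0],
  "offset": [
    [0,-0.0034,-0.002],
    [0,-0.0034,-0.002],
    [0,-0.0034,-0.002],
    [0,-0.0034,-0.002],
    [0,-0.0034,-0.002],
    [0,-0.0034,-0.002],
    [0,0,0]
  ],
  "yaw": [0,0,0,0,0,0,0]
}}

```text
time_s: 34.98
tcp_pos: [543.1, 5.1, 114.4]
ee_rot: [0.194, -0.344, 0.8, -0.452]
contact_force: [-6.8, -6.8, -7.7]
grip_width: -0.1
grasp_force: 6.5
```

```bash
python3 cp.py "[]"
```

```text
t 34.98 [543.   5. 114.] chassis [ 11.3  39.  114.4] tilt 58.9 az -44 F_ch [-5.5 -7.9 -7.7] q [-0.35, 0.78, -0.41, 2.31, 1.69, 1.3, 0.14]
```

Request:
{"api": "step_arm", "payload": {
  "grip": [0,0,0,0],
  "offset": [
    [0,-0.0034,-0.002],
    [0,-0.0034,-0.002],
    [0,-0.0034,-0.002],
    [0,0,0]
  ],
  "yaw": [0,0,0,0]
}}

```text
time_s: 35.32
tcp_pos: [543.2, 5.0, 126.3]
ee_rot: [0.194, -0.344, 0.8, -0.452]
contact_force: [-6.7, -6.5, -8.2]
grip_width: 0.2
grasp_force: 6.5
```

```bash
python3 cp.py "[]"
```

```text
t 35.32 [543.   5. 126.] chassis [ 11.5  38.9 126.3] tilt 58.9 az -44 F_ch [-5.6 -7.5 -8.2] q [-0.35, 0.75, -0.42, 2.31, 1.67, 1.29, 0.17]
```

Request:
{"api": "step_arm", "payload": {
  "grip": [0,0,0,0,0,0,0],
  "offset": [
    [0,-0.0034,-0.002],
    [0,-0.0034,-0.002],
    [-0.0018,-0.0083,-0.0018],
    [-0.0018,-0.0083,-0.0018],
    [-0.0018,-0.0083,-0.0018],
    [-0.0018,-0.0083,-0.0018],
    [0,0,0]
  ],
  "yaw": [0,0,0,0,0,0,0]
}}

```text
time_s: 35.9
tcp_pos: [557.6, 3.6, 167.9]
ee_rot: [0.196, -0.344, 0.799, -0.452]
contact_force: [-1.7, 0.7, -0.4]
grip_width: -0.5
grasp_force: 0.7
```

```bash
python3 cp.py "[]"
```

```text
t 35.9 [558.   4. 168.] chassis [ 25.9  39.9 167.9] tilt 59.1 az -43 F_ch [-1.7  0.5 -0.4] q [-0.32, 0.65, -0.42, 2.29, 1.63, 1.26, 0.29]
```

Request:
{"api": "step_arm", "payload": {
  "grip": [0,0,0,0,0,0],
  "offset": [
    [-0.0023,-0.0077,-0.0008],
    [-0.0023,-0.0077,-0.0008],
    [-0.0023,-0.0077,-0.0008],
    [-0.0023,-0.0077,-0.0008],
    [-0.0023,-0.0077,-0.0008],
    [0,0,0]
  ],
  "yaw": [0,0,0,0,0,0]
}}

```text
time_s: 36.4
tcp_pos: [577.6, 0.8, 202.7]
ee_rot: [0.196, -0.344, 0.799, -0.452]
contact_force: [-1.1, -0.3, -0.6]
grip_width: -0.2
grasp_force: 0.4
```

```bash
python3 cp.py "[]"; python3 -c "
from h import *
cv2.imwrite('pics/u.png',cv2.resize(viewer.capture('side')[80:300,200:440,::-1],None,fx=2.6,fy=2.6))"
```

```text
t 36.4 [578.   1. 203.] chassis [ 46.   40.4 202.7] tilt 59.1 az -43 F_ch [-1.  -0.5 -0.6] q [-0.29, 0.58, -0.42, 2.24, 1.6, 1.22, 0.42]
```

View pics/u.png

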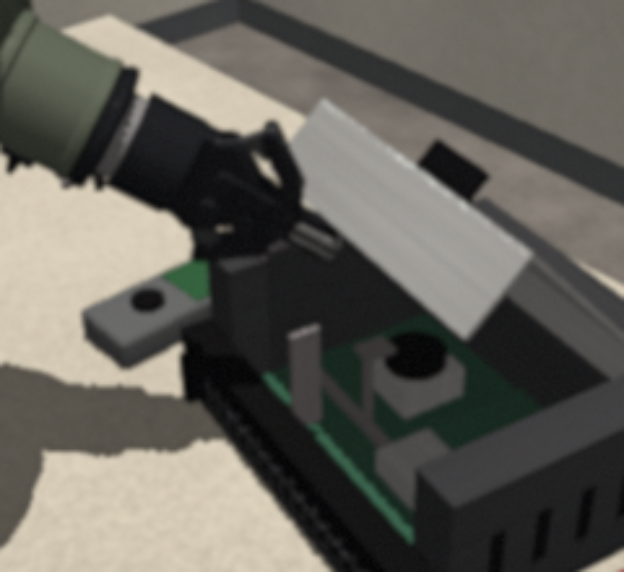

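The lid is well past the catch at about 0.8 rad, and the tab at (305,370) has sprung back under it. I'll keep going.

Request:
{"api": "step_arm", "payload": {
  "grip": [0,0,0,0,0,0,0,0],
  "offset": [
    [-0.0035,-0.0079,0.0012],
    [-0.0035,-0.0079,0.0012],
    [-0.0035,-0.0079,0.0012],
    [-0.0035,-0.0079,0.0012],
    [-0.0035,-0.0079,0.0012],
    [-0.0035,-0.0079,0.0012],
    [-0.0035,-0.0079,0.0012],
    [-0.004,-0.007,0.002]
  ],
  "yaw": [0,0,0,0,0,0,0,0]
}}

```text
time_s: 37.12
tcp_pos: [626.1, -6.9, 249.3]
ee_rot: [0.195, -0.344, 0.799, -0.452]
contact_force: [-1.3, -1.4, -7.4]
grip_width: 0.1
grasp_force: 2.9
```

Request:
{"api": "step_arm", "payload": {
  "grip": [0,0,0,0,0],
  "offset": [
    [-0.004,-0.006,0.003],
    [-0.004,-0.006,0.003],
    [-0.004,-0.006,0.003],
    [0,0,0],
    [0,0,0]
  ],
  "yaw": [0,0,0,0,0]
}}

```text
time_s: 37.53
tcp_pos: [647.3, -10.0, 261.4]
ee_rot: [0.196, -0.344, 0.799, -0.453]
contact_force: [-0.3, 0.6, -0.5]
grip_width: 0.0
grasp_force: 0.0
```

```bash
python3 cp.py "[]"; python3 -c "
from h import *
cv2.imwrite('pics/v.png',cv2.resize(viewer.capture('side')[60:300,200:460,::-1],None,fx=2.4,fy=2.4))
# expected lid front-top corners at candidate angles
for th in(.8,.95,1.05,1.15,1.25):
    c,s=np.cos(th),np.sin(th);f=lambda x,z:(200+x*c+z*s,105-x*s+z*c)
    P=[]
    for x,z in((-200,35),(-200,-35)):
        X,Z=f(x,z)
        P+=[RC@np.array([X,-130,Z])+T]
    print(th,((proj('side',P)-[200,60])*2.4).round().tolist())
"
```

```text
t 37.53 [647. -10. 261.] chassis [116.6  41.2 261.4] tilt 59.1 az -43 F_ch [-0.4  0.5 -0.5] q [-0.22, 0.52, -0.38, 2.07, 1.56, 1.15, 0.68]

0.8 [[489.0, 285.0], [427.0, 365.0]]
0.95 [[520.0, 255.0], [451.0, 329.0]]
1.05 [[542.0, 238.0], [470.0, 306.0]]
1.15 [[564.0, 223.0], [490.0, 284.0]]
1.25 [[586.0, 210.0], [511.0, 264.0]]
```

View pics/v.png

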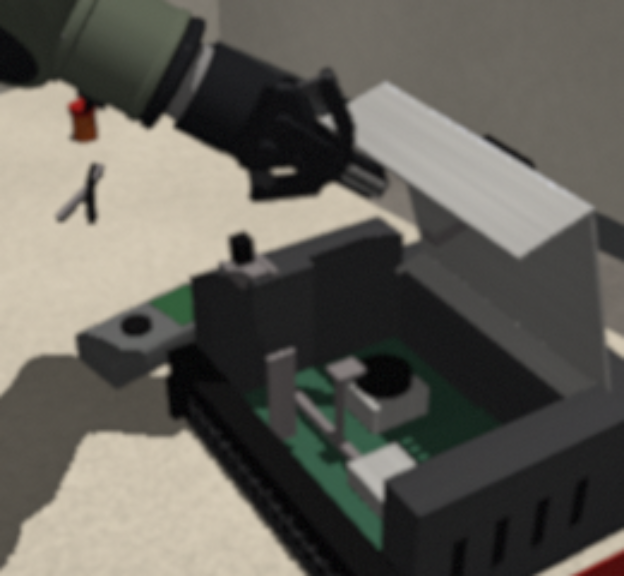

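The lid stands at about 1.27 rad (corners at (595,210) and (520,257)) with no contact force, and the latch knob is still out at (240,247). I'll retreat backwards along the tool axis and hand in.

Request:
{"api": "step_arm", "payload": {
  "grip": [0,0,0,0,0,0,0,0],
  "offset": [
    [0.004,0.003,-0.005],
    [0.004,0.002,-0.01],
    [0.004,0.002,-0.015],
    [0,0,-0.02],
    [0,0,-0.02],
    [0,0,-0.02],
    [0,0,-0.015],
    [0,0,0]
  ],
  "yaw": [0,0,0,0,0,0,0,0]
}}

```text
time_s: 38.25
tcp_pos: [568.9, 48.6, 311.0]
ee_rot: [0.197, -0.345, 0.799, -0.452]
contact_force: [-0.0, 0.8, -0.9]
grip_width: -0.2
grasp_force: 0.0
```

Request:
{"api": "step_arm", "payload": {
  "grip": [0,0,0,0,0,0],
  "offset": [
    [0,0,0],
    [0,0,0],
    [0,0,0],
    [0,0,0],
    [0,0,0],
    [0,0,0]
  ],
  "yaw": [0,0,0,0,0,0]
}}

```text
time_s: 38.75
tcp_pos: [570.6, 45.2, 308.8]
ee_rot: [0.195, -0.344, 0.799, -0.453]
contact_force: [-0.3, 0.7, 0.2]
grip_width: -0.0
grasp_force: 0.0
```

```bash
python3 cp.py "[]"; python3 -c "
from h import *
im=cv2.cvtColor(viewer.capture('side')[:,:,::-1],cv2.COLOR_BGR2GRAY).astype(int)
b=cv2.cvtColor(cv2.resize(cv2.imread('pics/v.png'),(260,240)),cv2.COLOR_BGR2GRAY).astype(int)
print('lid region change',np.abs(im[60:300,200:460]-b)[30:160,190:255].mean())
print(robot.hand_in())"
```

```text
t 38.75 [571.  45. 309.] chassis [ 31.9  83.1 308.8] tilt 59.1 az -43 F_ch [-0.4  0.6  0.2] q [-0.33, 0.38, -0.47, 2.14, 1.37, 1.26, 0.71]

lid region change 1.7468639053254438
the job is handed in; nothing more can be done
None
```

Job handed in at 38.8 s: the lid stands open by itself at about 1.27 rad (estimated from the camera), the latch is still out and the arm is clear; no verdict came back, I viewed 11 pictures against the limit of 10, and because the moves have no tilt I tilted the tool by driving the arm against its joint limits.

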